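Clear the punching machine's bed

ROBOT

A 6-joint arm with a two-finger parallel gripper is mounted at the origin on the work surface. World frame = base frame: x ahead of the robot, y to its left, z up, the work surface at z = 0. Lengths are in m, angles in rad, forces in N, time in s.
With the tool pointing down it reaches from about 0.35 to 0.925 m from the base axis. Payload 6.4 kg.
Tool frame: the origin (TCP) lies on the centre line of the jaws, within the pads' length; the fingertips stand 8 mm ahead of it and the grasp point (between the pads) lies 11 mm behind it; z points along the fingers, y is the direction in which the jaws open and shut (so a half turn about z gives the same grasp; the last joint's range is limited). The gripper opens to 94 mm and grips with 3 to 60 N. Pads are 16 mm wide; open, the fingers measure 119 mm over their backs; the gripper's body (75 mm by 177 mm) begins 78 mm behind the grasp point.
Start: joints at [-1.386, 0.245, 1.558, -0, 1.339, -0.174], TCP at [0.228, -0.609, 0.213] pointing down, gripper open.
Joint ranges: [-3.13, 3.13], [-1.02, 2.26], [0.13, 2.54], [-0.95, 4.09], [0.21, 2.88], [-2.74, 2.74]. Speed limits (rad/s): [2.57, 2.57, 3.14, 3.14, 3.14, 3.14].

INTERFACE

Orientations are given as a unit quaternion [w, x, y, z].
In Python, from rig import sensors, capture, workorder gives the robot as it stands. The module is installed in compiled form; this text tells all that it offers.
- The arm moves only by the shell command python3 -m jog 'ROWS' [FORCE]. ROWS is text: rows parted by semicolons, each of 7 numbers parted by spaces: the turn, a rotation vector about the tool's x, y, z in rad, then the shift along the tool's x, y, z in m, then the finger opening in m, from 0 to 0.094. In form: wx wy wz dx dy dz claw; .... A call has exactly 5 rows; each row shifts and turns the commanded pose from where the row before left it, along the tool's axes as they then stand; what a row does not reach is not made up. A row lasts 1/8 s, in which the tool goes at most 62.5 mm and 10.7 degrees, less where a joint would pass 70% of its speed; a pose out of reach is approached as far as the arm can. A call with a gripper value outside its range is refused whole. The fingers move at their own pace and stop on an object; FORCE is the grip in N (left out, the last holds). Time passes only in rows, so rows that do not move let the fingers close, or fill a call up. It gives the time, the measured TCP pose, the force and the opening at its end, in the units of the state.
- sensors.read_state(): the state, without advancing time (a new reading comes with each control period).
- capture(name): name is "scene" or "side" or "wrist"; returns a dict with "frame" (384x512x3 uint8, red, green, blue), "fx", "fy", "cx", "cy" (pixels), "rvec" (rotation vector, rad) and "tvec" (3), from world to camera coordinates, as OpenCV has them. Camera axes: x right, y down, z forward; pixel columns grow to the right and rows downward; lengths in m; the calibration is good to about 2 mm. A picture is of the moment at which its call begins. There is no depth.
- workorder.hand_in(): hands the job in, once; it reports no verdict.
The state is a dict: "clock": time; "joint_positions": joint angles; "joint_vel": joint speeds; "effort": joint torques, N m; "position": TCP position; "eef_rot": TCP orientation; "contact_force": force on the tool from outside, world axes, zero at the start; "ft_torque": the same for the moment, N m; "grip_width": finger opening in m.
Only numpy, scipy, OpenCV 4.12 (cv2) and the standard library are available. Lean on these libraries where they do the work, as an engineer would, in place of code of your own. Each camera call takes 0.05 s, during which the arm holds its last target.

TASK

Clear the bed of the small punching machine. First press the red stop button right down and let it spring back; then, using only the spatula under them, carry every freshly lacquered cover to the cork board and leave them lying flat on it side by side (the fingers must never touch a cover); then push every loose steel slug off the bed into the trough along its near edge with the scraper block, never with the fingers. Put both tools back standing on the black rubber mat, turn the head of the stop button clockwise as far as it goes to reset the machine, and leave the other things on the bench where they are.

Things in the scene. Friction and masses are not known exactly. Their poses are not given: they have to be found in the camera images.
- machine: Fixed punching machine; origin on the table. x away from the robot, y left. Level dark steel bed: top 45 mm above the table, x -105 to 125 mm, y -150 to 150 mm. Curbs 15 mm higher than the bed and 10 mm thick close its back and both sides; the near edge x = -105 is open. Blue housing behind, x 140 to 270 mm, 110 mm high with a cap to 131 mm.
- bed (a point): Point on the bed's top surface at the machine's x = y = 0 (45 mm above the table); axes as the machine's.
- trough (a point): Centre of the floor of the grey chip trough along the bed's near edge, 4 mm above the table; axes as the machine's. Inside it is 74 mm in x (-37 to +37) and 308 mm in y; its x = +37 side is the bed's vertical front face, the other walls stand 30 mm above the table.
- board: Fixed cork board, 200 mm (its x) by 290 mm (its y), 5 mm thick, origin at the centre of its underside, z up.
- tool_mat: Fixed black rubber mat, 240 x 240 mm, 3 mm thick, origin at the centre of its underside, z up.
- stop_top (a point): Centre of the top of the rib on the stop button's red mushroom head, 94 mm above the table when up; x along the rib (turns with the head), z up. Rib 44 mm long (x), 14 wide (y), 20 high, on a round cap 54 mm across; grip it across its 14 mm. The grey box below is 84 x 84 mm, 50 mm high.
- stop_push (a joint): How far the stop button is pressed down, m: 0 up, 0.007 fully down. A spring pushes it back up; fully down takes about 6.5 N.
- stop_turn (a joint): Turn of the stop button's head, rad, growing clockwise seen from above; starts between 0 and 0.1, its stop is at 1.2. It turns stiffly (0.04 N m) and stays where it is left.
- spatula: Loose spatula, 0.2 kg. Origin: centre of the blade's underside; x to the tip, z up. Steel blade 80 mm (x -40 to 40) x 44 mm, 3 mm thick; neck at x -40 to -55 up to a level wooden handle, x -50 to -150, 22 mm wide (y), z 42 to 68 mm. A foot at x = -142 (34 mm wide, down to z = 0) keeps it level when set down. Balance point about x = -70 mm.
- spatula_mid (a point): Centre of the spatula's handle in height and width, at x = -85, z = 55 mm in the spatula's frame; axes as the spatula's.
- scraper: Loose scraper block, 0.14 to 0.24 kg: rubber foot 40 mm (its x) x 104 mm (its y), 12 mm high, with a wooden grip 24 mm (x) x 80 mm (y) standing centrally on it up to z = 58 mm. Origin: centre of the underside, z up. Either long side of the foot can push slugs.
- cover1: Loose grey lacquered sheet cover (two or three present, alike), 0.10 to 0.17 kg: flat top 95 mm (its x) x 76 mm (its y), 3 mm thick, both long edges folded down 18 mm: 21 mm high in all. It stands on these lips (3 mm thick); the tunnel under the top, 70 mm wide and 18 mm high, is open at both x ends. Origin: centre, at the lips' lower edges; z up. None if absent.
- cover2: Loose grey lacquered sheet cover (two or three present, alike), 0.10 to 0.17 kg: flat top 95 mm (its x) x 76 mm (its y), 3 mm thick, both long edges folded down 18 mm: 21 mm high in all. It stands on these lips (3 mm thick); the tunnel under the top, 70 mm wide and 18 mm high, is open at both x ends. Origin: centre, at the lips' lower edges; z up. None if absent.
- cover3: Loose grey lacquered sheet cover (two or three present, alike), 0.10 to 0.17 kg: flat top 95 mm (its x) x 76 mm (its y), 3 mm thick, both long edges folded down 18 mm: 21 mm high in all. It stands on these lips (3 mm thick); the tunnel under the top, 70 mm wide and 18 mm high, is open at both x ends. Origin: centre, at the lips' lower edges; z up. None if absent.
- slug1: Loose round steel slug (three to five are present, all alike), 24 mm across, 4 mm thick, 15 g, origin at the centre of its underside. Lies on the bed, near its front or under a cover. None if absent.
- slug2: Loose round steel slug (three to five are present, all alike), 24 mm across, 4 mm thick, 15 g, origin at the centre of its underside. Lies on the bed, near its front or under a cover. None if absent.
- slug3: Loose round steel slug (three to five are present, all alike), 24 mm across, 4 mm thick, 15 g, origin at the centre of its underside. Lies on the bed, near its front or under a cover. None if absent.
- slug4: Loose round steel slug (three to five are present, all alike), 24 mm across, 4 mm thick, 15 g, origin at the centre of its underside. Lies on the bed, near its front or under a cover. None if absent.
- slug5: Loose round steel slug (three to five are present, all alike), 24 mm across, 4 mm thick, 15 g, origin at the centre of its underside. Lies on the bed, near its front or under a cover. None if absent.
- spray_can: White spray can, 60 mm across, 170 mm high, loose; not part of the job, leave it alone. Origin under its centre.
- oil_bottle: White oil bottle, 60 mm across, 160 mm high, loose; leave it alone. Origin under its centre.

How it is judged:
On the way, in this order (a step that is already met when the one before it is completed fails the run):
1. The stop button has been pressed right down (value of joint stop_push above 0.0055 m), for 0.05 s.
2. All covers present lie flat on the cork board (x of cover1 in the frame of board between -0.09 and 0.09 m and y of cover1 in the frame of board between -0.135 and 0.135 m and z of cover1 in the frame of board between -0.003 and 0.012 m and angle between each of cover1, cover2, cover3's own z axis and vertical below 0.12 rad and linear speed of each of cover1, cover2, cover3 below 0.03 m/s and x of cover2 in the frame of board between -0.09 and 0.09 m and y of cover2 in the frame of board between -0.135 and 0.135 m and z of cover2 in the frame of board between -0.003 and 0.012 m and x of cover3 in the frame of board between -0.09 and 0.09 m and y of cover3 in the frame of board between -0.135 and 0.135 m and z of cover3 in the frame of board between -0.003 and 0.012 m), for 0.2 s.
3. All slugs present lie in the trough (x of slug1 in the frame of trough between -0.045 and 0.041 m and y of slug1 in the frame of trough between -0.16 and 0.16 m and z of slug1 in the frame of trough between -0.01 and 0.03 m and x of slug2 in the frame of trough between -0.045 and 0.041 m and y of slug2 in the frame of trough between -0.16 and 0.16 m and z of slug2 in the frame of trough between -0.01 and 0.03 m and x of slug3 in the frame of trough between -0.045 and 0.041 m and y of slug3 in the frame of trough between -0.16 and 0.16 m and z of slug3 in the frame of trough between -0.01 and 0.03 m and x of slug4 in the frame of trough between -0.045 and 0.041 m and y of slug4 in the frame of trough between -0.16 and 0.16 m and z of slug4 in the frame of trough between -0.01 and 0.03 m and x of slug5 in the frame of trough between -0.045 and 0.041 m and y of slug5 in the frame of trough between -0.16 and 0.16 m and z of slug5 in the frame of trough between -0.01 and 0.03 m), for 0.2 s.
4. The stop button's head has been turned clockwise to its stop (value of joint stop_turn above 1.05 rad), for 0.1 s.
At the end, for the whole second after the job is handed in: Covers flat and still on the board (centre 10 mm or more inside its edge, tilt < 0.12 rad, none on another); slugs in the trough; both tools upright and still, spatula_mid and scraper centre over the mat; stop head turned 1.05 rad or more, button up (all of step 2 and all of step 3 and x of spatula_mid in the frame of tool_mat between -0.12 and 0.12 m and y of spatula_mid in the frame of tool_mat between -0.12 and 0.12 m and z of spatula_mid in the frame of tool_mat between -0.005 and 0.08 m and x of scraper in the frame of tool_mat between -0.12 and 0.12 m and y of scraper in the frame of tool_mat between -0.12 and 0.12 m and z of scraper in the frame of tool_mat between -0.005 and 0.02 m and angle between each of spatula, scraper's own z axis and vertical below 0.15 rad and linear speed of each of spatula, scraper below 0.03 m/s and value of joint stop_turn above 1.05 rad and value of joint stop_push below 0.003 m); the robot touches nothing.
It fails at once if The fingers touch a cover (contact force between the fingers and cover1 above 1 N or contact force between the fingers and cover2 above 1 N or contact force between the fingers and cover3 above 1 N).
It fails at once if The fingers touch a slug (contact force between the fingers and slug1 above 1 N or contact force between the fingers and slug2 above 1 N or contact force between the fingers and slug3 above 1 N or contact force between the fingers and slug4 above 1 N or contact force between the fingers and slug5 above 1 N).
It fails at once if Another thing on the bench is disturbed (moved more than 40 mm) (distance of any of spray_can, oil_bottle from where it was at the start of the episode above 0.04 m).
Of cover1, cover2, cover3 only 2 to 3 are there at a start; the rules pass over those that are not, and their reading is None.
Of slug1, slug2, slug3, slug4, slug5 only 3 to 5 are there at a start; the rules pass over those that are not, and their reading is None.
At some moment in a run one of cover1, cover2, cover3, scraper may be knocked a few centimetres aside while the robot is not near it.
It also fails if it takes over 210 s, if anything falls off the work surface, if the arm or the gripper's body presses on something with over 40 N, if the wrist force passes 120 N, or if a joint passes its speed limit or range.

## Working session

There is one attempt and no reset: what is moved stays moved. The work goes in short steps, Python scripts to look and compute and a shell command to move; the robot and the scene stay as the last step left them, time stands still between calls to the robot, and variables do not carry over. Pictures are saved under pics/ and viewed, and the job is handed in when it is done.

I'll start by looking at the scene through all the cameras.

```bash
mkdir -p pics; ls
cat > h.py <<'E'
import numpy as np, cv2
from rig import sensors, capture
from scipy.spatial.transform import Rotation as R
def snap(name, fn):
    c=capture(name); cv2.imwrite('pics/'+fn+'.png', c['frame'][:,:,::-1]); np.save('pics/'+fn+'.npy', c, allow_pickle=True); return c
def load(fn): return np.load('pics/'+fn+'.npy',allow_pickle=True).item()
def ray(c,u,v):
    Rm=cv2.Rodrigues(np.array(c['rvec'],float))[0]; t=np.array(c['tvec'],float).ravel()
    d=Rm.T@np.array([(u-c['cx'])/c['fx'],(v-c['cy'])/c['fy'],1.]); o=-Rm.T@t
    return o,d
def onz(c,u,v,z):
    o,d=ray(c,u,v); return o+d*(z-o[2])/d[2]
def proj(c,P):
    P=np.array(P,float).reshape(-1,3)
    K=np.array([[c['fx'],0,c['cx']],[0,c['fy'],c['cy']],[0,0,1.]])
    return cv2.projectPoints(P,np.array(c['rvec'],float),np.array(c['tvec'],float),K,None)[0].reshape(-1,2)
def quat(q): return R.from_quat([q[1],q[2],q[3],q[0]])
def st():
    s=sensors.read_state(); 
    print('t',s['clock'],'pos',np.round(s['position'],4),'q',np.round(s['eef_rot'],4),'F',np.round(s['contact_force'],1),'w',round(float(s['grip_width']),4)); return s
E
python3 - <<'E'
from h import *
s=st(); print(s)
for n in ['scene','side','wrist']:
    c=snap(n,n+'0'); o,d=ray(c,c['cx'],c['cy']); print(n,o.round(3),d.round(3),c['fx'])
E
```

```text
pics
t 0.0 pos [ 0.2281 -0.608   0.2124] q [-9.000e-04  9.840e-01  1.784e-01 -0.000e+00] F [ 0.8 -0.1  0.4] w 0.0943
{'clock': 0.0, 'joint_positions': array([-1.38612931e+00,  2.45804479e-01,  1.55897358e+00, -4.38682666e-05,
        1.33869116e+00, -1.74112840e-01]), 'joint_vel': array([-0.00208798, -0.00205001,  0.00032345, -0.00028776,  0.00074642,
        0.00046836]), 'effort': array([-6.41204242e-04, -4.15831125e+01, -3.14604735e+01,  6.84924354e-02,
        3.31180834e-02, -1.43572424e-04]), 'position': array([ 0.22811592, -0.60804622,  0.21237322]), 'eef_rot': array([-9.38157281e-04,  9.83951393e-01,  1.78434233e-01, -2.62922953e-05]), 'contact_force': array([ 0.79830631, -0.06479837,  0.44412111]), 'ft_torque': array([0.03990081, 0.05777687, 0.05661632]), 'grip_width': 0.0942817955466011}
scene [ 1.128 -0.562  0.648] [-0.577  0.603 -0.551] 360.4675258800918
side [ 0.513 -0.733  1.027] [ 0.034  0.625 -0.78 ] 460.80365387616735
wrist [ 0.302 -0.58   0.384] [-0.255 -0.093 -0.962] 310.3105681009954
```

View pics/scene0.png

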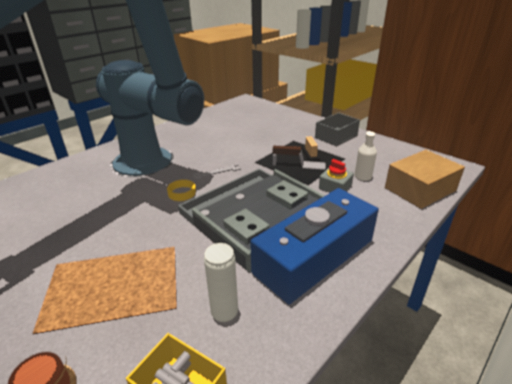

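View pics/side0.png

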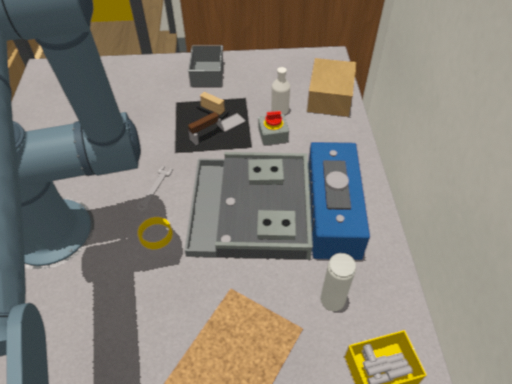

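View pics/wrist0.png

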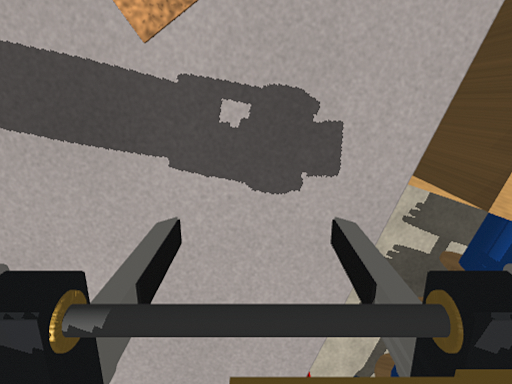

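The side view shows the machine at centre, covers at (266,171) and (277,222), slugs at (231,201) and (226,239). The tools on the mat are near (212,120), the stop button at (273,125) and the board at lower left. I'll enlarge for measuring.

Run:
```python
from h import *
a=cv2.imread('pics/side0.png'); 
cv2.imwrite('pics/s_a.png',cv2.resize(a[140:270,180:380],None,fx=4,fy=4,interpolation=cv2.INTER_CUBIC))
cv2.imwrite('pics/s_b.png',cv2.resize(a[60:160,165:305],None,fx=5,fy=5,interpolation=cv2.INTER_CUBIC))
b=cv2.imread('pics/scene0.png')
cv2.imwrite('pics/c_a.png',cv2.resize(b[120:300,170:390],None,fx=3.5,fy=3.3,interpolation=cv2.INTER_CUBIC))
```

```text
(no output)
```

View pics/s_a.png

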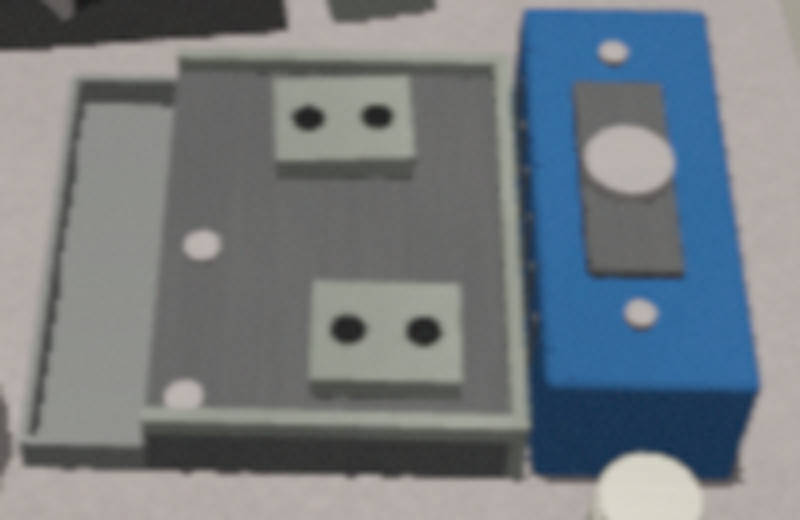

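View pics/s_b.png

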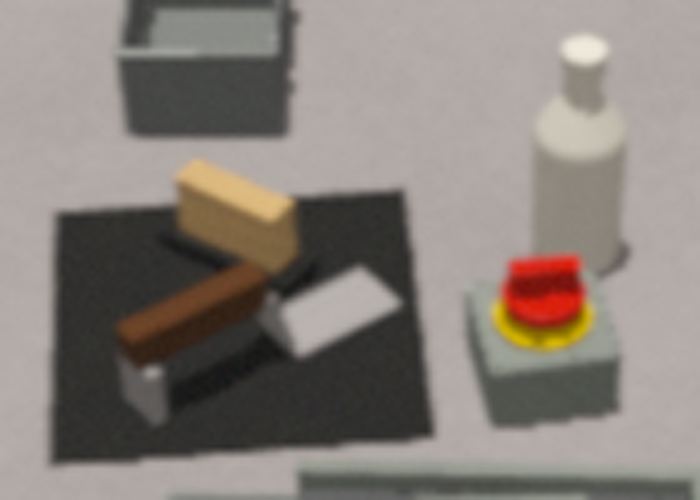

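View pics/c_a.png

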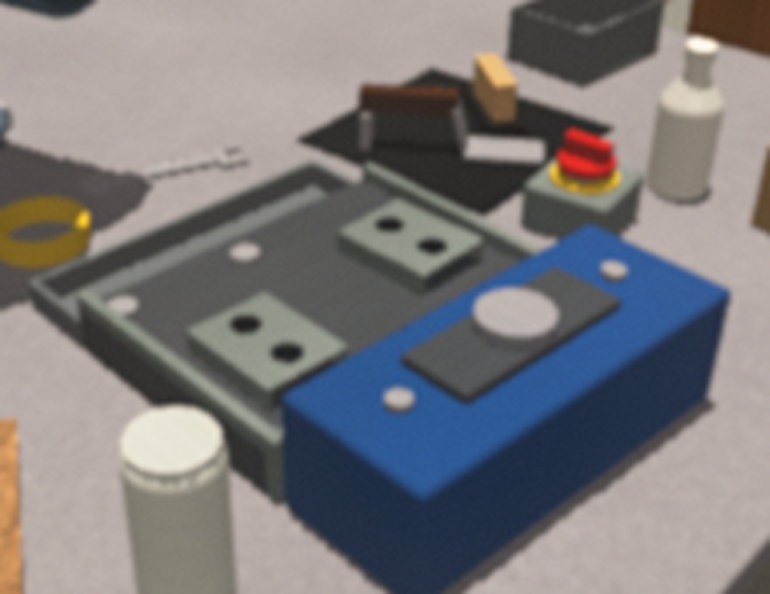

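Run:
```python
from h import *
c=load('side0')
f=lambda u,v,z: onz(c,180+u/4,140+v/4,z).round(4)
print('housing',[f(*p,.11) for p in [(525,12),(703,14),(757,388),(548,388)]])
print('curbs top outer', [f(*p,.06) for p in [(180,57),(512,57),(525,428),(146,423)]])
print('curb inner', [f(*p,.06) for p in [(180,70),(495,68),(513,412),(147,410)]])
print('cover A top',[f(*p,.066) for p in [(272,77),(409,76),(415,159),(278,161)]])
print('cover B top',[f(*p,.066) for p in [(313,283),(460,283),(462,383),(309,383)]])
print('holes A',[f(*p,.066) for p in [(308,118),(377,116)]],'B',[f(*p,.066) for p in [(348,329),(424,331)]])
print('slugs',[f(*p,.049) for p in [(202,245),(184,394)]])
g=lambda u,v,z: onz(c,165+u/5,60+v/5,z).round(4)
print('mat',[g(*p,.003) for p in [(55,213),(403,191),(433,437),(51,463)]])
print('scraper grip top z.061',[g(*p,.061) for p in [(197,158),(299,200),(278,219),(177,179)]])
print('handle top z.071',[g(*p,.071) for p in [(118,325),(250,262),(267,283),(135,350)]])
print('blade z.006',[g(*p,.006) for p in [(362,265),(403,303),(305,357),(265,320)]])
print('rib z.094',[g(*p,.094) for p in [(511,260),(578,257),(580,270),(512,275)]])
print('box z.05',[g(*p,.05) for p in [(465,287),(595,270),(618,350),(487,372)]])
d=load('scene0')
print('board',[onz(c,*p,.005).round(3) for p in [(233,291),(302,332)]],[onz(d,*p,.005).round(3) for p in [(57,263),(175,249),(178,299),(37,329)]])
h=lambda u,v,z: onz(d,170+u/3.5,120+v/3.3,z).round(4)
print('scene: covA',[h(*p,.066) for p in [(392,197),(482,242),(425,276),(338,234)]])
print('scene: covB',[h(*p,.066) for p in [(265,293),(346,346),(270,389),(190,333)]])
print('slugs',[h(*p,.049) for p in [(245,251),(122,304)]])
print('housing',[h(*p,.11) for p in [(592,226),(727,293),(422,497),(286,400)]])
print('rib',[h(*p,.094) for p in [(567,130),(575,128),(612,148),(605,155)]])
print('scraper top',[h(*p,.061) for p in [(474,58),(495,52),(516,82),(495,92)]])
print('handle',[h(*p,.071) for p in [(362,86),(458,87)]],'blade', [h(*p,.006) for p in [(462,137),(545,137),(545,162),(467,158)]])
```

```text
housing [array([0.7223, 0.1756, 0.11  ]), array([0.846 , 0.1653, 0.11  ]), array([ 0.8161, -0.1454,  0.11  ]), array([ 0.6925, -0.1373,  0.11  ])]
curbs top outer [array([0.4786, 0.1964, 0.06  ]), array([0.7181, 0.1803, 0.06  ]), array([ 0.6839, -0.133 ,  0.06  ]), array([ 0.451 , -0.1142,  0.06  ])]
curb inner [array([0.4783, 0.1835, 0.06  ]), array([0.7044, 0.1703, 0.06  ]), array([ 0.6781, -0.121 ,  0.06  ]), array([ 0.4517, -0.1047,  0.06  ])]
cover A top [array([0.5438, 0.1666, 0.066 ]), array([0.6412, 0.161 , 0.066 ]), array([0.6376, 0.0833, 0.066 ]), array([0.5438, 0.0878, 0.066 ])]
cover B top [array([ 0.5608, -0.0179,  0.066 ]), array([ 0.6561, -0.0241,  0.066 ]), array([ 0.6483, -0.1015,  0.066 ]), array([ 0.5531, -0.0953,  0.066 ])]
holes A [array([0.5668, 0.1258, 0.066 ]), array([0.6151, 0.1245, 0.066 ])] B [array([ 0.5806, -0.0558,  0.066 ]), array([ 0.6288, -0.0605,  0.066 ])]
slugs [array([0.4893, 0.0315, 0.049 ]), array([ 0.4745, -0.0871,  0.049 ])]
mat [array([0.3156, 0.5044, 0.003 ]), array([0.5526, 0.5113, 0.003 ]), array([0.5596, 0.275 , 0.003 ]), array([0.3238, 0
[... 1272 characters left out ...]
913, 0.0341, 0.049 ]), array([ 0.4751, -0.086 ,  0.049 ])]
housing [array([0.7291, 0.1787, 0.11  ]), array([0.8497, 0.1641, 0.11  ]), array([ 0.8206, -0.1442,  0.11  ]), array([ 0.7017, -0.1335,  0.11  ])]
rib [array([0.6094, 0.3292, 0.094 ]), array([0.6125, 0.3374, 0.094 ]), array([0.6581, 0.3261, 0.094 ]), array([0.6606, 0.3107, 0.094 ])]
scraper top [array([0.4102, 0.4595, 0.061 ]), array([0.4175, 0.4874, 0.061 ]), array([0.479 , 0.4394, 0.061 ]), array([0.4771, 0.4054, 0.061 ])]
handle [array([0.3799, 0.3111, 0.071 ]), array([0.4536, 0.3737, 0.071 ])] blade [array([0.4549, 0.3847, 0.006 ]), array([0.5189, 0.4421, 0.006 ]), array([0.5498, 0.3965, 0.006 ]), array([0.4867, 0.3511, 0.006 ])]
```

Measurements from the two views agree to within a few mm, and the sizes check out. There are 2 covers, with 2 slugs visible. I'll square the tool to the world axes and head for the stop button.

```bash
python3 -m jog '0 0 0.18 0 0 0 0;0 0 0.179 0 0 0 0;0 0 0 0.0238 -0.055 0 0;0 0 0 0.0238 -0.055 0 0;0 0 0 0.0238 -0.055 0 0' 20
python3 - <<'E'
from h import *
s=st(); r=quat(s['eef_rot']).as_matrix(); print(r.round(3)); print(s['joint_positions'].round(3))
c=load('side0'); d=load('scene0')
# bottle & can base
print('bottle side base', onz(c,165+580/5,60+255/5,0.0),'cap', onz(c,165+585/5,60+50/5,.16), 'scene cap',onz(d,170+702/3.5,120+45/3.3,.16))
print('can side top', onz(c,341,265,.17),'scene top', onz(d,219,253,.17))
E
```

```text
clock: 0.78
position: [0.3001, -0.4418, 0.213]
eef_rot: [-0.0, 1.0, -0.0, -0.0]
contact_force: [0.3, -0.2, 0.1]
grip_width: 0.047
t 0.775 pos [ 0.3001 -0.4418  0.213 ] q [-3.e-04  1.e+00 -4.e-04 -0.e+00] F [ 0.3 -0.2  0.1] w 0.047
[[ 1.    -0.001 -0.   ]
 [-0.001 -1.     0.001]
 [-0.    -0.001 -1.   ]]
[-1.187 -0.027  1.854  0.     1.315  0.385]
bottle side base [0.6674957  0.44101148 0.        ] cap [0.66486093 0.44634904 0.16      ] scene cap [0.66767751 0.44744575 0.16      ]
can side top [ 0.72118003 -0.24996195  0.17      ] scene top [ 0.72652113 -0.24724975  0.17      ]
```

```bash
python3 -m jog '0 0 0 0.0238 -0.055 0 0;0 0 0 0.0238 -0.055 0 0;0 0 0 0.0238 -0.055 0 0;0 0 0 0.0238 -0.055 0 0;0 0 0 0.0238 -0.055 0 0'
python3 -m jog '0 0 0 0.0238 -0.055 0 0;0 0 0 0.0238 -0.055 0 0;0 0 0 0.0238 -0.055 0 0;0 0 0 0.0238 -0.055 0 0;0 0 0 0.0238 -0.055 0 0'
python3 -m jog '0 0 0 0 -0.055 0 0;0 0 0 0 -0.055 0 0;0 0 0 0 0 0 0;0 0 0 0 0 0 0;0 0 0 0 0 0 0'
python3 - <<'E'
from h import *
s=st(); c=snap('wrist','w1'); c=snap('scene','c1'); o,d=ray(c,c['cx'],c['cy']);print(o,d)
E
```

```text
clock: 1.4
position: [0.4191, -0.1667, 0.2134]
eef_rot: [0.0, 1.0, -0.0, 0.0]
contact_force: [-0.2, 0.3, 0.2]
grip_width: 0.0009
clock: 2.02
position: [0.5381, 0.1084, 0.2133]
eef_rot: [0.0, 1.0, 0.0, 0.0]
contact_force: [1.5, -0.1, -0.3]
grip_width: 0.0002
clock: 2.65
position: [0.5379, 0.2151, 0.2133]
eef_rot: [0.0, 1.0, -0.001, -0.0]
contact_force: [0.2, -0.6, -0.6]
grip_width: 0.0003
t 2.65 pos [0.5379 0.2151 0.2133] q [ 1.e-04  1.e+00 -1.e-03 -1.e-04] F [ 0.2 -0.6 -0.6] w 0.0003
[ 1.12847827 -0.56197143  0.64789994] [-0.57701044  0.6031348  -0.55071532]
```

View pics/w1.png

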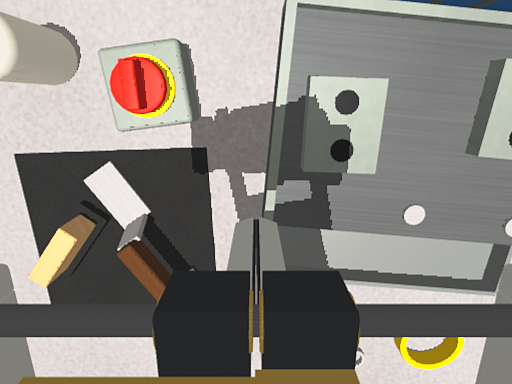

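The wrist view shows the stop rib at about (138,84), the spatula blade at (117,195) with its handle running to (160,275), the scraper grip at (62,250), cover A at (345,122) and a slug at (414,214). I'll measure the rib, the box and the tools more finely here.

Run:
```python
from h import *
a=cv2.imread('pics/w1.png')
cv2.imwrite('pics/w1a.png',cv2.resize(a[30:140,90:210],None,fx=5,fy=5,interpolation=cv2.INTER_CUBIC))
cv2.imwrite('pics/w1b.png',cv2.resize(a[145:310,5:220],None,fx=3.5,fy=3.5,interpolation=cv2.INTER_CUBIC))
```

```text
(no output)
```

View pics/w1a.png

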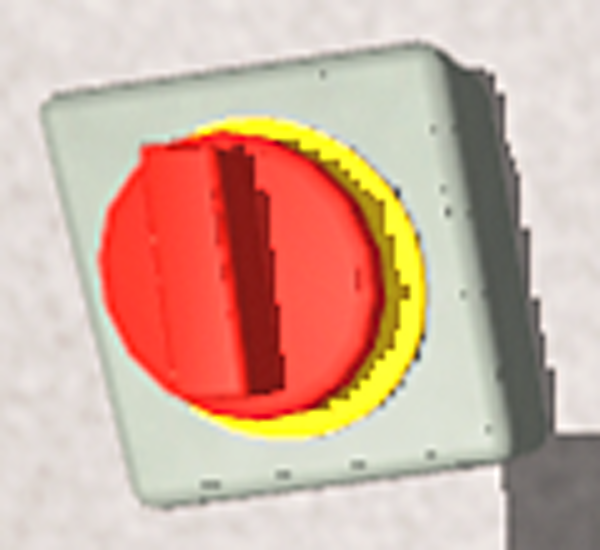

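View pics/w1b.png

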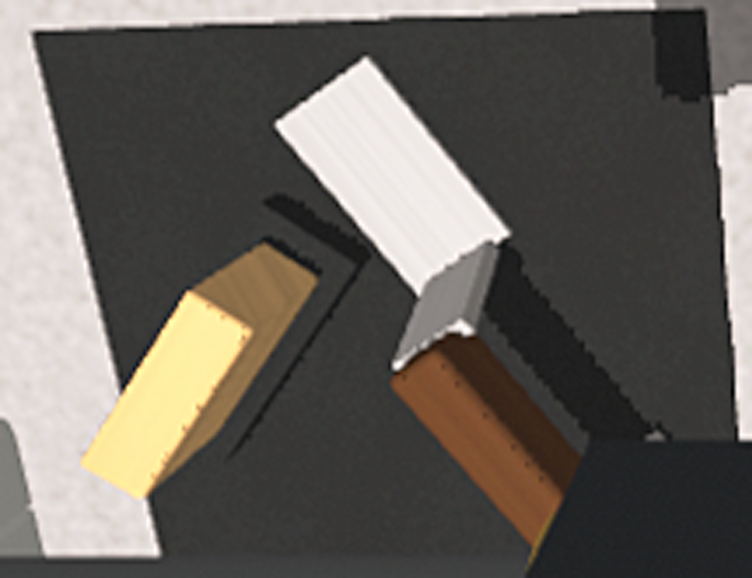

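Run:
```python
from h import *
c=load('w1')
f=lambda u,v,z: onz(c,90+u/5,30+v/5,z)
P=[f(*p,.094) for p in [(143,147),(213,147),(245,393),(172,395)]]
print('rib',np.round(P,4),np.mean(P,0).round(4)); 
for a,b in [(3,0),(2,1)]: v=P[b]-P[a]; print(np.degrees(np.arctan2(v[1],v[0])),np.linalg.norm(v))
B=[f(*p,.05) for p in [(45,105),(430,43),(512,455),(145,505)]]
print('box',np.round(B,4),np.mean(B,0).round(4)); v=B[0]-B[3]; print(np.degrees(np.arctan2(v[1],v[0])))
g=lambda u,v,z: onz(c,5+u/3.5,145+v/3.5,z)
b=[g(*p,.006) for p in [(277,124),(368,57),(510,233)]]; print('blade',np.round(b,4)); 
v=b[1]-b[2];print(np.degrees(np.arctan2(v[1],v[0])),np.linalg.norm(v)); t=(b[0]+b[1])/2; print('tip',t.round(4))
s=[g(*p,.061) for p in [(190,292),(252,328),(147,497),(82,463)]]; print('scr',np.round(s,4),np.mean(s,0).round(4)); v=s[0]-s[3]; print(np.degrees(np.arctan2(v[1],v[0])),np.linalg.norm(v))
A=[onz(c,*p,.066) for p in [(309,76),(388,79),(379,173),(302,172)]];print('A',np.round(A,4),np.mean(A,0).round(4)); v=A[0]-A[3]; print(np.degrees(np.arctan2(v[1],v[0])));v=A[1]-A[2]; print(np.degrees(np.arctan2(v[1],v[0])))
print('mat',[g(*p,.003).round(4) for p in [(35,33),(705,10)]])
```

```text
rib [[0.6505 0.3347 0.094 ]
 [0.6505 0.3225 0.094 ]
 [0.6089 0.3213 0.094 ]
 [0.6085 0.3346 0.094 ]] [0.6296 0.3283 0.094 ]
0.15147910484493643 0.041972413664437956
1.6644714933387006 0.04163960476262067
box [[0.6634 0.3714 0.05  ]
 [0.6746 0.2938 0.05  ]
 [0.5948 0.2822 0.05  ]
 [0.5845 0.3611 0.05  ]] [0.6293 0.3271 0.05  ]
7.416834426618378
blade [[0.5188 0.4318 0.006 ]
 [0.5432 0.3958 0.006 ]
 [0.4768 0.3518 0.006 ]]
33.54598038320507 0.07963534432906699
tip [0.531  0.4138 0.006 ]
scr [[0.4772 0.4369 0.061 ]
 [0.4645 0.419  0.061 ]
 [0.4018 0.4648 0.061 ]
 [0.415  0.4843 0.061 ]] [0.4396 0.4513 0.061 ]
-37.27905561921959 0.07823465119020745
A [[0.6383 0.1635 0.066 ]
 [0.6354 0.0866 0.066 ]
 [0.5416 0.0855 0.066 ]
 [0.5429 0.1667 0.066 ]] [0.5896 0.1256 0.066 ]
-1.8912914061237276
0.7115574954407099
mat [array([0.5515, 0.5143, 0.003 ]), array([0.5591, 0.2762, 0.003 ])]
```

The rib is at (0.630, 0.328), yaw about 1°. I'll move above it and press.

```bash
python3 -m jog '0 0 0 0.046 -0.0565 0 0;0 0 0 0.046 -0.0565 0 0;0 0 0 0 0 0.06 0;0 0 0 0 0 0.038 0;0 0 0 0 0 0 0'
python3 -m jog '0 0 0 0 0 0.008 0;0 0 0 0 0 0.004 0;0 0 0 0 0 0.004 0;0 0 0 0 0 0.003 0;0 0 0 0 0 0 0'
```

```text
clock: 3.38
position: [0.6144, 0.3116, 0.1112]
eef_rot: [0.001, 1.0, -0.001, -0.004]
contact_force: [-0.5, -0.2, 0.5]
grip_width: 0.0005
clock: 4.0
position: [0.6169, 0.3132, 0.0966]
eef_rot: [0.0, 1.0, -0.0, 0.0]
contact_force: [-0.3, -0.1, 0.6]
grip_width: 0.0001
```

The lateral moves fell short by about 15 mm and the fingers are beside the rib with no contact. I'll rise, correct and press again.

```bash
python3 -m jog '0 0 0 0 0 -0.02 0;0 0 0 0 0 0 0;0 0 0 0.013 -0.015 0 0;0 0 0 0 0 0 0;0 0 0 0 0 0 0'
python3 -m jog '0 0 0 0 0 0.014 0;0 0 0 0 0 0.004 0;0 0 0 0 0 0.003 0;0 0 0 0 0 0.002 0;0 0 0 0 0 0 0'
```

```text
clock: 4.62
position: [0.6294, 0.328, 0.1163]
eef_rot: [0.0, 1.0, -0.0, -0.0]
contact_force: [-0.5, -0.3, 0.1]
grip_width: 0.0002
clock: 5.25
position: [0.6297, 0.328, 0.0952]
eef_rot: [0.0, 1.0, -0.0, -0.0]
contact_force: [-4.2, -1.7, 9.7]
grip_width: 0.0003
```

```bash
python3 -m jog '0 0 0 0 0 0.001 0;0 0 0 0 0 0.001 0;0 0 0 0 0 0 0;0 0 0 0 0 0 0;0 0 0 0 0 0 0'
python3 -m jog '0 0 0 0 0 -0.02 0;0 0 0 0 0 -0.05 0;0 0 0 0 0 -0.05 0.03;0 0 0 -0.04 -0.0 0 0.05;0 0 0 -0.04 0 0 0.05'
python3 - <<'E'
from h import *
s=st(); c=snap('side','s2');
a=c['frame'][:,:,::-1]; cv2.imwrite('pics/s2c.png',cv2.resize(a[60:260,165:375],None,fx=3,fy=3,interpolation=cv2.INTER_CUBIC))
E
```

```text
clock: 5.88
position: [0.63, 0.3281, 0.0949]
eef_rot: [0.0, 1.0, 0.0, -0.0]
contact_force: [-6.8, -3.9, 15.3]
grip_width: 0.0005
clock: 6.5
position: [0.5491, 0.3282, 0.2122]
eef_rot: [-0.0, 1.0, -0.0, 0.001]
contact_force: [1.4, 0.4, -0.6]
grip_width: 0.0269
t 6.5 pos [0.5491 0.3282 0.2122] q [-3.e-04  1.e+00 -4.e-04  5.e-04] F [ 1.4  0.4 -0.6] w 0.0269
```

View pics/s2c.png

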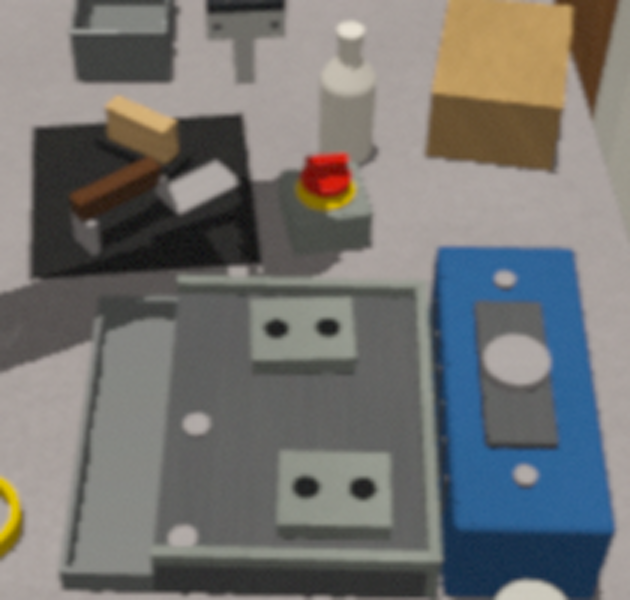

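Step 1 is done: 15 N at the bottom, and the button has sprung back. The side view shows everything else unmoved. Next, the spatula: grip the handle at x ≈ -80 mm, yaw about 35°.

```bash
python3 -m jog '0 0 0 -0.05 -0.0086 0 0.05;0 0 0 -0.05 -0.0085 0 0.05;0 0 0 -0.015 0 0 0.05;0 0 -0.15 0 0 0 0.05;0 0 -0.15 0 0 0 0.05'
python3 -m jog '0 0 -0.15 0 0 0 0.05;0 0 -0.16 0 0 0 0.05;0 0 0 0 0 0.04 0.05;0 0 0 0 0 0.03 0.05;0 0 0 0 0 0 0.05'
python3 - <<'E'
from h import *
s=st(); r=quat(s['eef_rot']).as_matrix(); print(np.degrees(np.arctan2(r[1,0],r[0,0]))); c=snap('wrist','w2')
E
```

```text
clock: 7.18
position: [0.4353, 0.3453, 0.2116]
eef_rot: [0.0, 0.988, 0.152, 0.0]
contact_force: [0.2, -1.1, 0.1]
grip_width: 0.0501
clock: 7.8
position: [0.4337, 0.3443, 0.1389]
eef_rot: [0.001, 0.954, 0.3, -0.003]
contact_force: [-0.3, 0.7, 0.4]
grip_width: 0.0501
t 7.8 pos [0.4337 0.3443 0.1389] q [ 5.000e-04  9.540e-01  2.999e-01 -2.700e-03] F [-0.3  0.7  0.4] w 0.0501
34.906608892342035
```

View pics/w2.png

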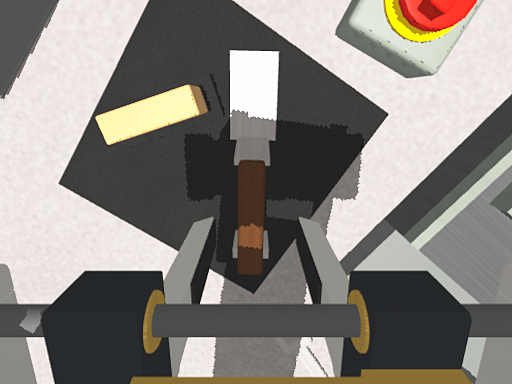

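The spatula sits square between the jaws: handle from (252,165) to (250,270), blade straight ahead at (254,90). Going down to grip.

```bash
python3 -m jog '0 0 0 0 0 0.05 0.05;0 0 0 0 0 0.03 0.05;0 0 0 0 0 0.01 0.05;0 0 0 0 0 0 0.05;0 0 0 0 0 0 0.05'
python3 -m jog '0 0 0 0 0 0 0.015;0 0 0 0 0 0 0.015;0 0 0 0 0 0 0.015;0 0 0 0 0 0 0.015;0 0 0 0 0 0 0.015' 50
```

```text
clock: 8.48
position: [0.4363, 0.3461, 0.0535]
eef_rot: [-0.0, 0.954, 0.3, 0.002]
contact_force: [0.8, -0.3, 0.6]
grip_width: 0.0498
clock: 9.1
position: [0.4348, 0.3455, 0.0516]
eef_rot: [-0.0, 0.954, 0.3, 0.0]
contact_force: [-0.1, 1.3, 0.4]
grip_width: 0.0215
```

Gripped (21.5 mm opening). Lift, turn to the cover's heading, then check the blade's position in the hand.

```bash
python3 -m jog '0 0 0 0 0 -0.05 0.015;0 0 0 0 0 -0.05 0.015;0 0 0 0 0 -0.05 0.015;0 0 0 0 0 0 0.015;0 0 0.1 0 0 0 0.015'
python3 -m jog '0 0 0.14 0 0 0 0.015;0 0 0.14 0 0 0 0.015;0 0 0.14 0 0 0 0.015;0 0 0.12 0 0 0 0.015;0 0 0 0 0 0 0.015'
python3 -m jog '0 0 0 -0.006 0.054 0 0.015;0 0 0 -0.006 0.054 0 0.015;0 0 0 -0.006 0.054 0 0.015;0 0 0 0 0.053 0 0.015;0 0 0 0 0 0 0.015'
python3 - <<'E'
from h import *
s=st(); r=quat(s['eef_rot']).as_matrix(); print(np.degrees(np.arctan2(r[1,0],r[0,0]))); print(r.round(3)); snap('wrist','w3');snap('scene','c3');snap('side','s3')
E
```

```text
clock: 9.72
position: [0.434, 0.3449, 0.2]
eef_rot: [0.0, 0.968, 0.251, -0.001]
contact_force: [-0.7, 0.7, -1.7]
grip_width: 0.0218
clock: 10.35
position: [0.4336, 0.3447, 0.199]
eef_rot: [0.001, 1.0, -0.014, -0.002]
contact_force: [0.1, 0.4, -2.0]
grip_width: 0.0217
clock: 10.98
position: [0.4097, 0.1284, 0.2004]
eef_rot: [0.0, 1.0, -0.017, -0.001]
contact_force: [0.1, 0.5, -1.8]
grip_width: 0.0218
t 10.975 pos [0.4097 0.1284 0.2004] q [ 3.000e-04  9.999e-01 -1.680e-02 -7.000e-04] F [ 0.1  0.5 -1.8] w 0.0218
-1.9274588876602132
[[ 0.999 -0.034 -0.001]
 [-0.034 -0.999 -0.001]
 [-0.001  0.001 -1.   ]]
```

View pics/w3.png

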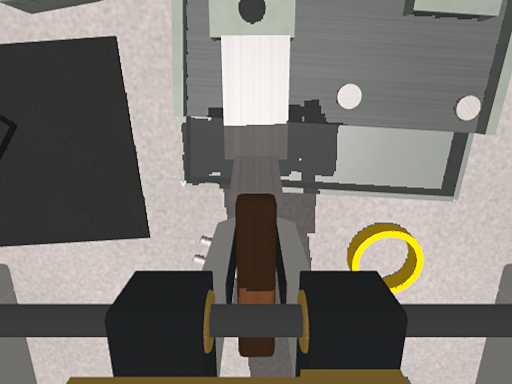

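View pics/c3.png

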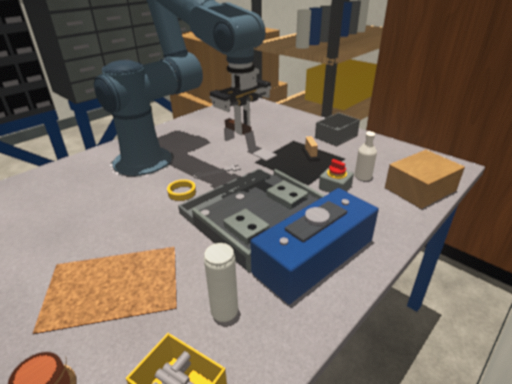

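```bash
python3 - <<'E'
from h import *
c=load('w3')
for z in [.150,.155,.160]:
    a=onz(c,221,36,z);b=onz(c,290,38,z);e=onz(c,225,125,z);f=onz(c,287,124,z)
    print(z,a.round(4),b.round(4),'width',np.linalg.norm(a-b).round(4),np.linalg.norm(e-f).round(4),'yaw',np.degrees(np.arctan2(*(a-e+b-f)[[1,0]])),'tip',((a+b)/2).round(4),'len',np.linalg.norm((a+b-e-f)/2).round(4))
print([onz(c,*p,.049).round(4) for p in [(349,97),(468,108)]])
E
python3 - <<'E'
import cv2
a=cv2.imread('pics/s3.png');cv2.imwrite('pics/s3c.png',cv2.resize(a[60:260,150:350],None,fx=3,fy=3,interpolation=cv2.INTER_CUBIC))
E
```

```text
0.15 [0.5289 0.1472 0.15  ] [0.5262 0.1023 0.15  ] width 0.045 0.0435 yaw -1.6409658275589243 tip [0.5275 0.1247 0.15  ] len 0.0562
0.155 [0.528  0.1468 0.155 ] [0.5253 0.1028 0.155 ] width 0.044 0.0426 yaw -1.6409658275589205 tip [0.5267 0.1248 0.155 ] len 0.0549
0.16 [0.5271 0.1463 0.16  ] [0.5245 0.1033 0.16  ] width 0.043 0.0416 yaw -1.6409658275589316 tip [0.5258 0.1248 0.16  ] len 0.0536
[array([0.4873, 0.0328, 0.049 ]), array([ 0.4725, -0.0876,  0.049 ])]
```

View pics/s3c.png

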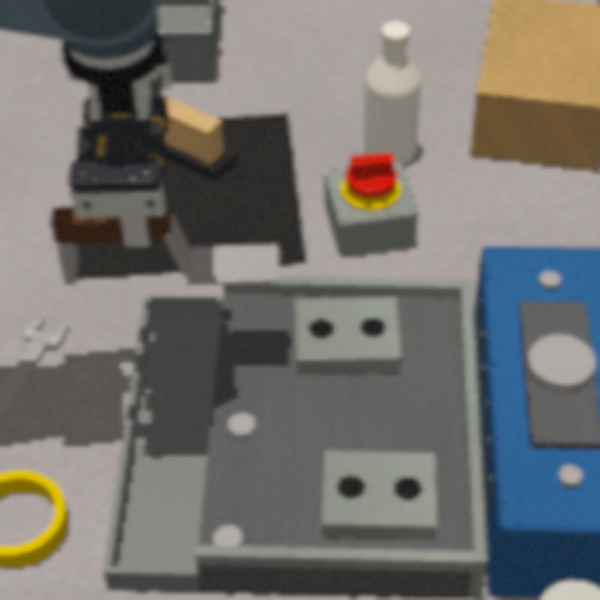

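Blade tip measured at (0.527, 0.125), 117 mm ahead of the TCP, level and aligned (yaw -1.6°). Now lower to tunnel height: blade underside about 9 mm above the bed.

```bash
python3 -m jog '0 0 0 0 -0.0023 0.04 0.015;0 0 0 0 0 0.04 0.015;0 0 0 0 0 0.018 0.015;0 0 0 0 0 0 0.015;0 0 0 0 0 0 0.015'
python3 - <<'E'
from h import *
s=st(); snap('wrist','w4');c=snap('side','s4');d=snap('scene','c4')
a=cv2.imread('pics/s4.png');b=cv2.imread('pics/c4.png')
A=cv2.resize(a[130:260,170:330],None,fx=2.5,fy=2.5,interpolation=cv2.INTER_CUBIC)
B=cv2.resize(b[130:260,170:330],None,fx=2.5,fy=2.5,interpolation=cv2.INTER_CUBIC)
cv2.imwrite('pics/m4.png',np.hstack([A,B]))
E
```

```text
clock: 11.75
position: [0.411, 0.1341, 0.1043]
eef_rot: [-0.0, 1.0, -0.014, 0.001]
contact_force: [0.1, -0.2, -1.2]
grip_width: 0.0216
t 11.75 pos [0.411  0.1341 0.1043] q [-1.000e-04  9.999e-01 -1.420e-02  7.000e-04] F [ 0.1 -0.2 -1.2] w 0.0216
```

View pics/m4.png

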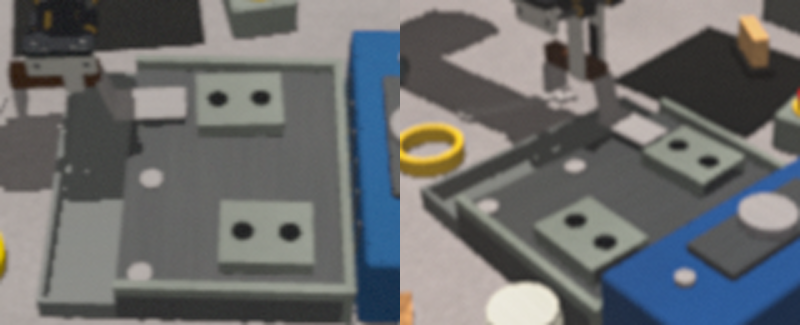

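View pics/w4.png

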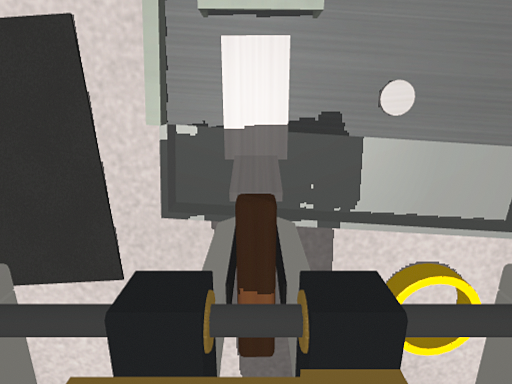

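Run:
```python
from h import *
c=load('w4'); a=cv2.imread('pics/w4.png'); cv2.imwrite('pics/w4c.png',cv2.resize(a[0:60,180:340],None,fx=5,fy=5,interpolation=cv2.INTER_CUBIC))
print([onz(c,*p,.0585).round(4) for p in [(221,36),(290,36)]])
```

```text
[array([0.5295, 0.1531, 0.0585]), array([0.5282, 0.109 , 0.0585])]
```

View pics/w4c.png

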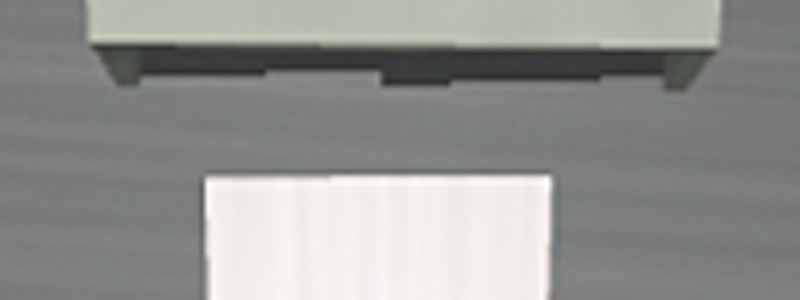

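Run:
```python
from h import *
c=load('w4')
f=lambda u,v,z: onz(c,180+u/5,v/5,z).round(4)
a,b=f(88,45,.066),f(721,48,.066); print(a,b,(a+b)/2,np.linalg.norm(a-b)); print([f(*p,.045) for p in [(115,86),(142,86),(664,90),(688,90)]])
print([f(*p,.0587) for p in [(205,177),(552,177)]])
```

```text
[0.5434 0.1656 0.066 ] [0.5409 0.0891 0.066 ] [0.54215 0.12735 0.066  ] 0.07654083877251411
[array([0.5438, 0.1658, 0.045 ]), array([0.5437, 0.1622, 0.045 ]), array([0.5412, 0.0923, 0.045 ]), array([0.5411, 0.0891, 0.045 ])]
[array([0.5298, 0.1531, 0.0587]), array([0.5285, 0.1087, 0.0587])]
```

The cover's near edge is at (0.542, 0.127), square to the blade (-1.9°). The blade is 3 mm left of centre, so I'll correct that, drop 2 mm and insert slowly.

```bash
python3 -m jog '0 0 0 0 0.003 0.002 0.015;0 0 0 0.01 0 0 0.015;0 0 0 0.015 0 0 0.015;0 0 0 0.015 0 0 0.015;0 0 0 0 0 0 0.015'
python3 -m jog '0 0 0 0.015 0 0 0.015;0 0 0 0.015 0 0 0.015;0 0 0 0.012 0 0 0.015;0 0 0 0.007 0 0 0.015;0 0 0 0 0 0 0.015'
python3 - <<'E'
from h import *
s=st(); snap('wrist','w5');c=snap('side','s5');d=snap('scene','c5')
E
```

```text
clock: 12.52
position: [0.4515, 0.1289, 0.1017]
eef_rot: [-0.0, 1.0, -0.015, 0.0]
contact_force: [-0.2, -0.1, -2.3]
grip_width: 0.0213
clock: 13.15
position: [0.4996, 0.1276, 0.1014]
eef_rot: [-0.0, 1.0, -0.015, -0.0]
contact_force: [-0.2, -0.5, -2.2]
grip_width: 0.0213
t 13.15 pos [0.4996 0.1276 0.1014] q [-0.000e+00  9.999e-01 -1.510e-02 -1.000e-04] F [-0.2 -0.5 -2.2] w 0.0213
```

View pics/w5.png

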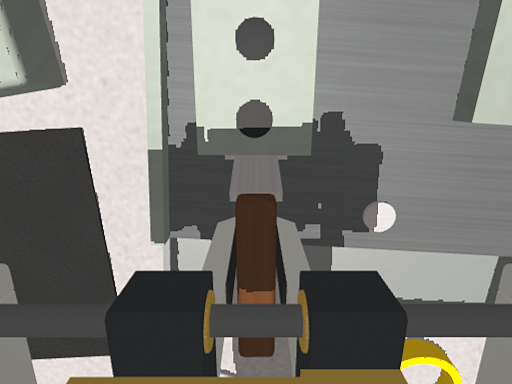

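The blade is inside the tunnel and the cover's edge is right at the neck (255,155). Lifting gently.

```bash
python3 -m jog '0 0 0 0 0 -0.006 0.015;0 0 0 0 0 -0.003 0.015;0 0 0 0 0 -0.006 0.015;0 0 0 0 0 -0.015 0.015;0 0 0 0 0 -0.02 0.015' 60
python3 -m jog '0 0 0 0 0 -0.03 0.015;0 0 0 0 0 -0.03 0.015;0 0 0 0 0 -0.03 0.015;0 0 0 0 0 0 0.015;0 0 0 0 0 0 0.015'
python3 - <<'E'
from h import *
s=st(); r=quat(s['eef_rot']).as_matrix();print(r.round(3)); snap('wrist','w6');c=snap('side','s6');d=snap('scene','c6')
a=cv2.imread('pics/s6.png');b=cv2.imread('pics/c6.png')
A=cv2.resize(a[90:250,170:330],None,fx=2.5,fy=2.5,interpolation=cv2.INTER_CUBIC)
B=cv2.resize(b[90:250,170:330],None,fx=2.5,fy=2.5,interpolation=cv2.INTER_CUBIC)
cv2.imwrite('pics/m6.png',np.hstack([A,B]))
E
```

```text
clock: 13.92
position: [0.4989, 0.1276, 0.1523]
eef_rot: [-0.0, 1.0, -0.015, -0.0]
contact_force: [0.3, -0.0, -3.4]
grip_width: 0.0214
clock: 14.55
position: [0.4985, 0.1276, 0.2404]
eef_rot: [0.0, 1.0, -0.015, -0.001]
contact_force: [-0.1, -0.1, -5.1]
grip_width: 0.0215
t 14.55 pos [0.4985 0.1276 0.2404] q [ 0.000e+00  9.999e-01 -1.510e-02 -8.000e-04] F [-0.1 -0.1 -5.1] w 0.0215
[[ 1.    -0.03  -0.002]
 [-0.03  -1.    -0.   ]
 [-0.002  0.    -1.   ]]
```

View pics/m6.png

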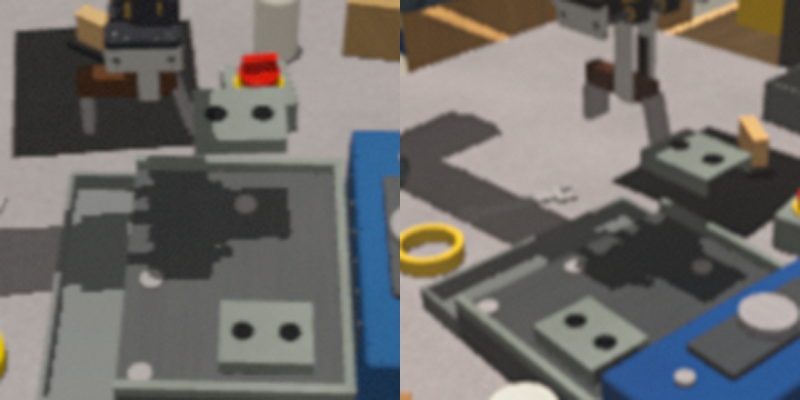

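View pics/w6.png

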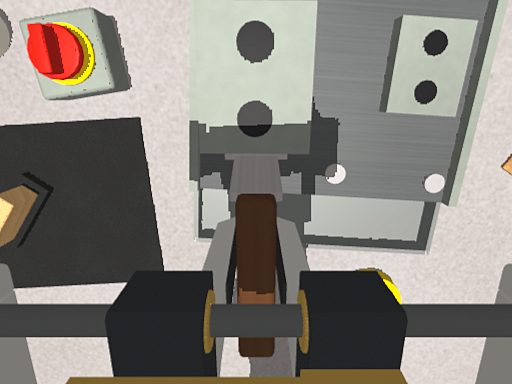

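Cover A hangs level on the blade, and its lift revealed one more slug on the bed at (245,203) in the left panel. Carrying it to the board: first turn to the board's axis (-37.4°), then translate smoothly.

```bash
python3 -m jog '0 0 0.06 0 0 0 0.015;0 0 0.11 0 0 0 0.015;0 0 0.12 0 0 0 0.015;0 0 0.12 0 0 0 0.015;0 0 0.12 0 0 0 0.015'
python3 -m jog '0 0 0.09 0 0 0 0.015;0 0 0 0.007 0.0125 0 0.015;0 0 0 0.0145 0.025 0 0.015;0 0 0 0.0145 0.025 0 0.015;0 0 0 0.0145 0.025 0 0.015'
python3 -m jog '0 0 0 0.0145 0.025 0 0.015;0 0 0 0.0145 0.025 0 0.015;0 0 0 0.0145 0.025 0 0.015;0 0 0 0.0145 0.025 0 0.015;0 0 0 0.0145 0.025 0 0.015'
python3 -m jog '0 0 0 0.0145 0.025 0 0.015;0 0 0 0.0145 0.025 0 0.015;0 0 0 0.0145 0.025 0 0.015;0 0 0 0.0145 0.025 0 0.015;0 0 0 0.007 0.0125 0 0.015'
python3 - <<'E'
from h import *
s=st(); r=quat(s['eef_rot']).as_matrix();print(np.degrees(np.arctan2(r[1,0],r[0,0])));print(s['joint_positions'].round(2)); snap('wrist','w7');c=snap('side','s7');d=snap('scene','c7')
E
```

```text
clock: 15.32
position: [0.4987, 0.1276, 0.2402]
eef_rot: [0.0, 0.96, -0.278, -0.001]
contact_force: [0.2, 0.1, -2.9]
grip_width: 0.0213
clock: 15.95
position: [0.4858, 0.0259, 0.2409]
eef_rot: [0.0, 0.948, -0.319, -0.0]
contact_force: [0.1, 0.1, -4.7]
grip_width: 0.0217
clock: 16.58
position: [0.4676, -0.1175, 0.2409]
eef_rot: [0.0, 0.948, -0.319, -0.001]
contact_force: [-0.2, -0.4, -4.0]
grip_width: 0.0217
clock: 17.2
position: [0.4511, -0.2463, 0.2409]
eef_rot: [-0.0, 0.948, -0.32, -0.001]
contact_force: [0.7, 0.3, -4.1]
grip_width: 0.0214
t 17.2 pos [ 0.4511 -0.2463  0.2409] q [-1.000e-04  9.475e-01 -3.197e-01 -6.000e-04] F [ 0.7  0.3 -4.1] w 0.0214
-37.290054982850556
[-0.72 -0.1   1.87 -0.    1.37  1.5 ]
```

View pics/w7.png

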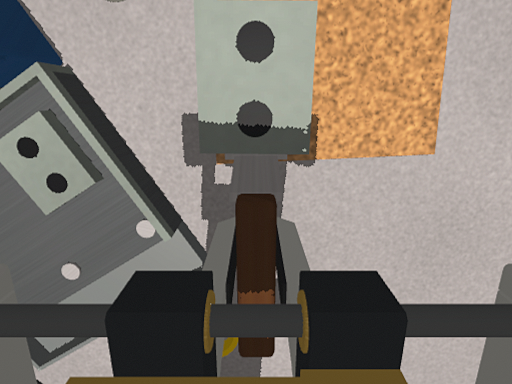

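View pics/c7.png

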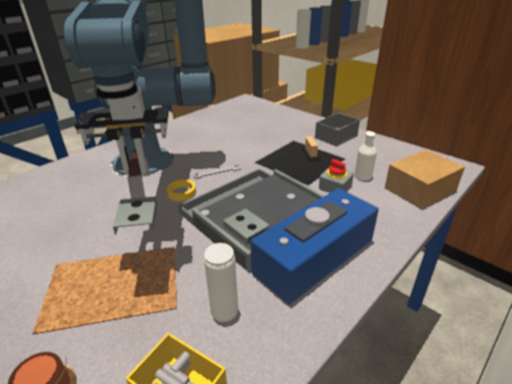

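Run:
```python
from h import *
c=load('w7')
P=[onz(c,*p,.005) for p in [(217,161),(318,158),(435,154),(452,2)]]; print(np.round(P,4))
v=P[2]-P[1];print(np.degrees(np.arctan2(v[1],v[0]))); v=P[3]-P[2];print(np.degrees(np.arctan2(v[1],v[0])))
ex=np.array([np.cos(np.radians(-37)),np.sin(np.radians(-37))]); ey=np.array([-ex[1],ex[0]])
print('centre if corner',P[2][:2]+ex*.1+ey*.145)
```

```text
[[ 0.4819 -0.2049  0.005 ]
 [ 0.4037 -0.3142  0.005 ]
 [ 0.3142 -0.4404  0.005 ]
 [ 0.4616 -0.5422  0.005 ]]
-125.33798125412075
-34.62317734105036
centre if corner [ 0.48128736 -0.38479467]
```

The board's near edge fits yaw -35.5° and centre (0.480, -0.380). I'll make a small correction, then set the cover down.

```bash
python3 -m jog '0 0 -0.031 0 0 0 0.015;0 0 0 0.0111 0.015 0 0.015;0 0 0 0 0.015 0.015 0.015;0 0 0 0 0 0.03 0.015;0 0 0 0 0 0.03 0.015'
python3 -m jog '0 0 0 0 0 0.03 0.015;0 0 0 0 0 0.03 0.015;0 0 0 0 0 0.02 0.015;0 0 0 0 0 0.01 0.015;0 0 0 0 0 0 0.015'
python3 - <<'E'
from h import *
s=st(); r=quat(s['eef_rot']).as_matrix();print(np.degrees(np.arctan2(r[1,0],r[0,0]))); snap('wrist','w8')
E
```

```text
clock: 17.98
position: [0.4428, -0.2763, 0.1646]
eef_rot: [-0.0, 0.952, -0.305, -0.0]
contact_force: [-0.5, 0.2, -3.5]
grip_width: 0.0217
clock: 18.6
position: [0.4431, -0.2756, 0.0756]
eef_rot: [-0.0, 0.952, -0.305, -0.001]
contact_force: [-0.1, 0.2, -3.5]
grip_width: 0.0218
t 18.6 pos [ 0.4431 -0.2756  0.0756] q [-4.000e-04  9.524e-01 -3.048e-01 -8.000e-04] F [-0.1  0.2 -3.5] w 0.0218
-35.49617117994577
```

View pics/w8.png

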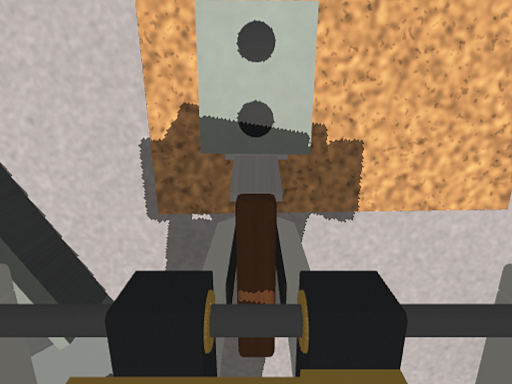

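The cover hovers squarely over the board's near-left half. Lower the last 14 mm slowly.

```bash
python3 -m jog '0 0 0 0 0 0.004 0.015;0 0 0 0 0 0.004 0.015;0 0 0 0 0 0.004 0.015;0 0 0 0 0 0.003 0.015;0 0 0 0 0 0 0.015'
python3 - <<'E'
from h import *
s=st(); snap('wrist','w9')
E
```

```text
clock: 19.27
position: [0.4438, -0.2757, 0.0614]
eef_rot: [-0.0, 0.952, -0.305, -0.0]
contact_force: [-0.1, 0.3, -2.7]
grip_width: 0.0215
t 19.275 pos [ 0.4438 -0.2757  0.0614] q [-0.      0.9525 -0.3046 -0.    ] F [-0.1  0.3 -2.7] w 0.0215
```

View pics/w9.png

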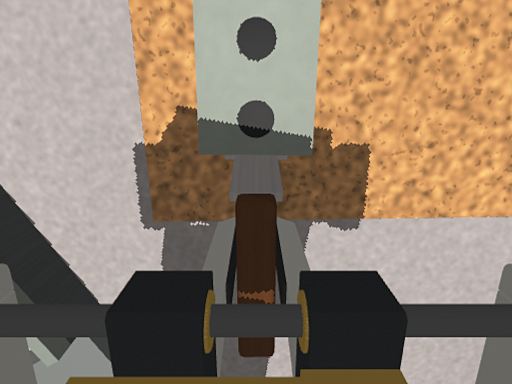

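The cover now stands a little above the blade (its image grew), so it rests on its lips. Withdrawing straight back.

```bash
python3 -m jog '0 0 0 -0.01 0 0 0.015;0 0 0 -0.015 0 0 0.015;0 0 0 -0.02 0 0 0.015;0 0 0 -0.025 0 0 0.015;0 0 0 -0.025 0 0 0.015'
python3 -m jog '0 0 0 -0.005 0 0 0.015;0 0 0 0 0 -0.04 0.015;0 0 0 0 0 -0.045 0.015;0 0 0 0 0 -0.05 0.015;0 0 0 0 0 0 0.015'
python3 - <<'E'
from h import *
s=st(); snap('wrist','w10'); snap('scene','c10'); snap('side','s10')
E
```

```text
clock: 19.95
position: [0.365, -0.2195, 0.0612]
eef_rot: [-0.0, 0.952, -0.305, -0.0]
contact_force: [-0.7, -0.2, -1.4]
grip_width: 0.0212
clock: 20.58
position: [0.3646, -0.22, 0.2012]
eef_rot: [0.002, 0.952, -0.305, 0.005]
contact_force: [0.7, -0.8, -1.8]
grip_width: 0.0214
t 20.575 pos [ 0.3646 -0.22    0.2012] q [ 0.0025  0.9525 -0.3046  0.0046] F [ 0.7 -0.8 -1.8] w 0.0214
```

View pics/w10.png

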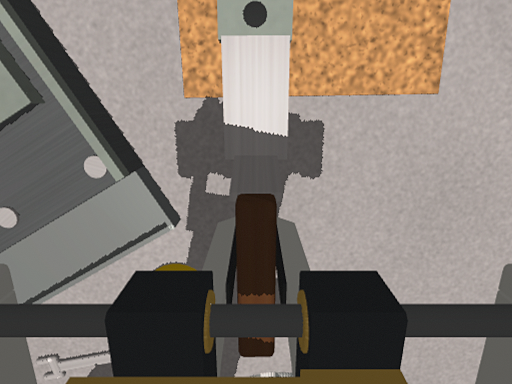

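View pics/c10.png

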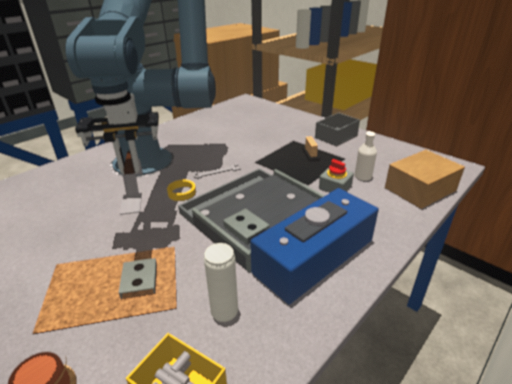

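View pics/s10.png

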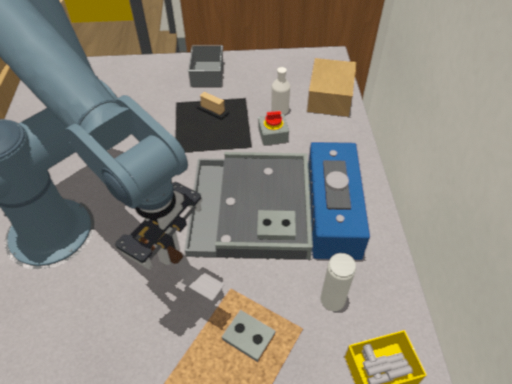

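Cover A lies flat on the board. Cover B is unmoved at (277,222) in the side view. Going for it now: yaw -4.5°, approach from the trough side.

```bash
python3 -m jog '0 0 -0.135 0 0 0 0.015;0 0 -0.135 0 0 0 0.015;0 0 -0.135 0 0 0 0.015;0 0 -0.136 0 0 0 0.015;0 0 0 0 0 0 0.015'
python3 -m jog '0 0 0 0.0127 -0.045 0 0.015;0 0 0 0.0127 -0.045 0 0.015;0 0 0 0.0127 -0.045 0 0.015;0 0 0 0.0127 -0.045 0 0.015;0 0 0 0 0 0 0.015'
python3 - <<'E'
from h import *
s=st(); r=quat(s['eef_rot']).as_matrix();print(r.round(4),np.degrees(np.arctan2(r[1,0],r[0,0]))); c=snap('wrist','w11')
a=cv2.imread('pics/w11.png'); cv2.imwrite('pics/w11c.png',cv2.resize(a[0:110,160:350],None,fx=4,fy=4,interpolation=cv2.INTER_CUBIC))
E
```

```text
clock: 21.35
position: [0.3615, -0.2169, 0.1943]
eef_rot: [-0.001, 0.999, -0.04, -0.001]
contact_force: [-0.8, -0.7, -0.5]
grip_width: 0.0216
clock: 21.98
position: [0.4268, -0.0397, 0.1952]
eef_rot: [-0.001, 0.999, -0.038, -0.001]
contact_force: [0.9, 0.1, -2.7]
grip_width: 0.0214
t 21.975 pos [ 0.4268 -0.0397  0.1952] q [-5.000e-04  9.993e-01 -3.770e-02 -1.200e-03] F [ 0.9  0.1 -2.7] w 0.0214
[[ 0.9971 -0.0754 -0.0023]
 [-0.0754 -0.9972  0.0012]
 [-0.0024 -0.001  -1.    ]] -4.325921172134832
```

View pics/w11.png

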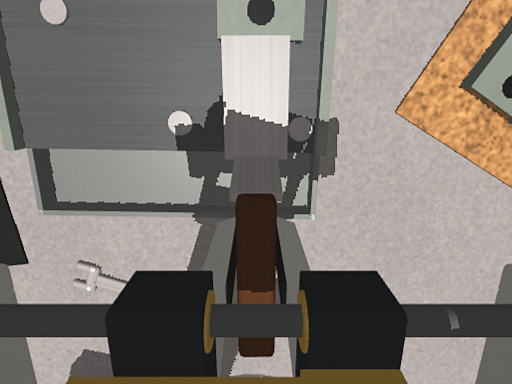

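View pics/w11c.png

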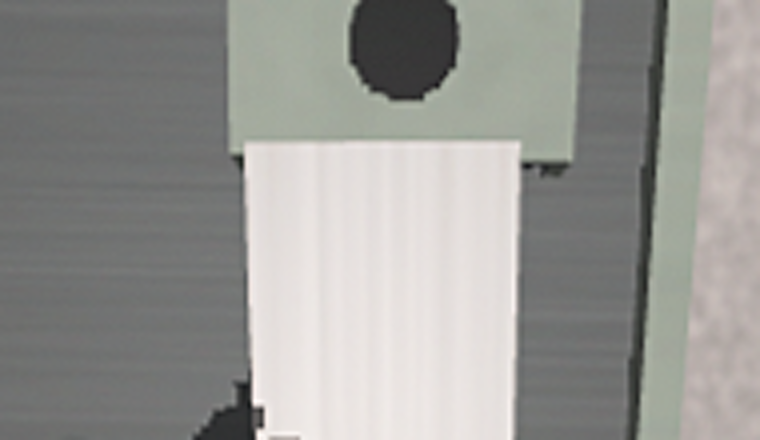

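Run:
```python
from h import *
c=load('w11')
f=lambda u,v,z: onz(c,160+u/4,v/4,z)
a,b=f(229,153,.066),f(573,162,.066); m=(a+b)/2; print(a,b,m,np.linalg.norm(a-b),np.degrees(np.arctan2(*(a-b)[[0,1]])))
t=(f(245,142,.1496)+f(521,142,.1496))/2; print('tip',t)
```

```text
[ 0.55952144 -0.01519313  0.066     ] [ 0.55189566 -0.09104175  0.066     ] [ 0.55570855 -0.05311744  0.066     ] 0.07623099862453053 5.741196050706836
tip [ 0.54431811 -0.0483395   0.1496    ]
```

Cover B's near edge is at (0.556, -0.053), yaw -5.7°, width 76.2 mm as it should be. Fine-align and lower.

```bash
python3 -m jog '0 0 0.02 0 0 0 0.015;0 0 0 -0.004 0.002 0.035 0.015;0 0 0 0 0 0.04 0.015;0 0 0 0 0 0.018 0.015;0 0 0 0 0 0 0.015'
python3 - <<'E'
from h import *
s=st(); r=quat(s['eef_rot']).as_matrix();print(np.degrees(np.arctan2(r[1,0],r[0,0]))); c=snap('wrist','w12')
a=cv2.imread('pics/w12.png'); cv2.imwrite('pics/w12c.png',cv2.resize(a[0:60,180:340],None,fx=5,fy=5,interpolation=cv2.INTER_CUBIC))
E
```

```text
clock: 22.65
position: [0.4213, -0.0444, 0.1019]
eef_rot: [-0.001, 0.999, -0.051, -0.002]
contact_force: [1.0, -0.1, -2.0]
grip_width: 0.0217
t 22.65 pos [ 0.4213 -0.0444  0.1019] q [-6.000e-04  9.987e-01 -5.070e-02 -1.900e-03] F [ 1.  -0.1 -2. ] w 0.0217
-5.814542206375082
```

View pics/w12c.png

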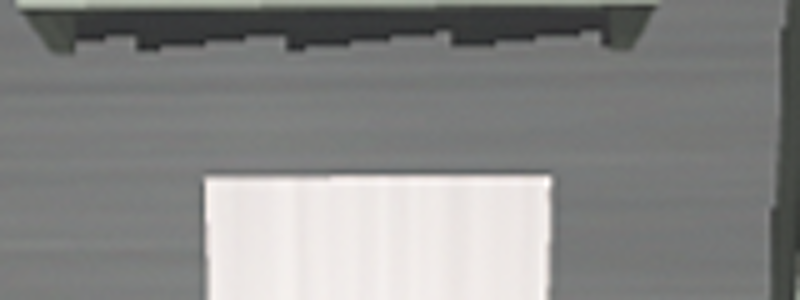

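The cover is 5 mm left of the blade line but parallel to it. Shift 5 mm and insert.

```bash
python3 -m jog '0 0 0 0 -0.005 0 0.015;0 0 0 0 0 0 0.015;0 0 0 0.01 0 0 0.015;0 0 0 0.01 0 0 0.015;0 0 0 0 0 0 0.015'
python3 - <<'E'
from h import *
s=st(); r=quat(s['eef_rot']).as_matrix();print(np.degrees(np.arctan2(r[1,0],r[0,0]))); c=snap('wrist','w13')
a=cv2.imread('pics/w13.png'); cv2.imwrite('pics/w13c.png',cv2.resize(a[0:100,180:340],None,fx=4,fy=4,interpolation=cv2.INTER_CUBIC))
E
```

```text
clock: 23.32
position: [0.4442, -0.041, 0.1037]
eef_rot: [0.0, 0.999, -0.049, 0.0]
contact_force: [0.2, -1.0, -1.8]
grip_width: 0.0214
t 23.325 pos [ 0.4442 -0.041   0.1037] q [ 1.000e-04  9.988e-01 -4.900e-02  2.000e-04] F [ 0.2 -1.  -1.8] w 0.0214
-5.612046200616754
```

View pics/w13c.png

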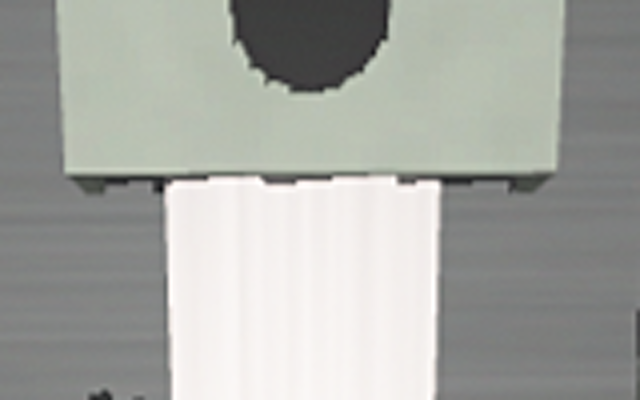

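The tip is entering the tunnel centred to about 1 mm. Continue inserting.

```bash
python3 -m jog '0 0 0 0.01 0 0.0015 0.015;0 0 0 0.015 0 0 0.015;0 0 0 0.015 0 0 0.015;0 0 0 0.015 0 0 0.015;0 0 0 0 0 0 0.015'
python3 -m jog '0 0 0 0.008 0 0 0.015;0 0 0 0.005 0 0 0.015;0 0 0 0 0 0 0.015;0 0 0 0 0 0 0.015;0 0 0 0 0 0 0.015'
python3 - <<'E'
from h import *
s=st(); c=snap('wrist','w14')
E
```

```text
clock: 24.0
position: [0.499, -0.0464, 0.1021]
eef_rot: [0.0, 0.999, -0.049, 0.0]
contact_force: [-0.4, 0.4, -2.3]
grip_width: 0.0215
clock: 24.62
position: [0.5107, -0.0474, 0.1019]
eef_rot: [-0.0, 0.999, -0.049, -0.0]
contact_force: [-0.2, 0.2, -1.8]
grip_width: 0.0213
t 24.625 pos [ 0.5107 -0.0474  0.1019] q [-0.000e+00  9.988e-01 -4.910e-02 -1.000e-04] F [-0.2  0.2 -1.8] w 0.0213
```

View pics/w14.png

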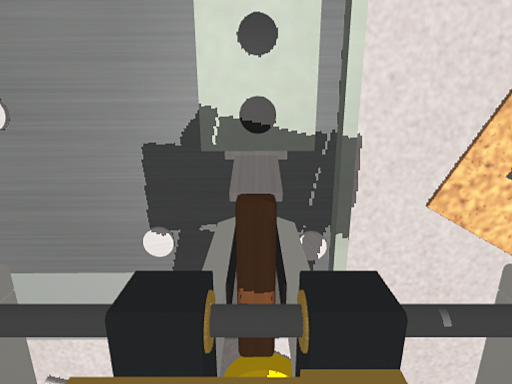

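```bash
python3 -m jog '0 0 0 0 0 -0.006 0.015;0 0 0 0 0 -0.003 0.015;0 0 0 0 0 -0.006 0.015;0 0 0 0 0 -0.015 0.015;0 0 0 0 0 -0.02 0.015'
python3 -m jog '0 0 0 0 0 -0.03 0.015;0 0 0 0 0 -0.03 0.015;0 0 0 0 0 -0.03 0.015;0 0 0 0 0 0 0.015;0 0 0 0 0 0 0.015'
python3 - <<'E'
from h import *
s=st(); r=quat(s['eef_rot']).as_matrix();print(np.degrees(np.arctan2(r[1,0],r[0,0]))); snap('wrist','w15');c=snap('side','s15');d=snap('scene','c15')
a=cv2.imread('pics/s15.png');b=cv2.imread('pics/c15.png')
A=cv2.resize(a[90:370,150:330],None,fx=2,fy=2,interpolation=cv2.INTER_CUBIC)
B=cv2.resize(b[90:370,30:230],None,fx=2,fy=2,interpolation=cv2.INTER_CUBIC)
cv2.imwrite('pics/m15.png',np.hstack([A,B]))
E
```

```text
clock: 25.3
position: [0.5107, -0.0474, 0.1528]
eef_rot: [-0.0, 0.999, -0.049, -0.0]
contact_force: [0.5, 0.2, -4.0]
grip_width: 0.0216
clock: 25.92
position: [0.5103, -0.0473, 0.2409]
eef_rot: [-0.0, 0.999, -0.049, -0.001]
contact_force: [-0.1, 0.5, -3.9]
grip_width: 0.0215
t 25.925 pos [ 0.5103 -0.0473  0.2409] q [-2.000e-04  9.988e-01 -4.910e-02 -8.000e-04] F [-0.1  0.5 -3.9] w 0.0215
-5.627882872809973
```

View pics/m15.png

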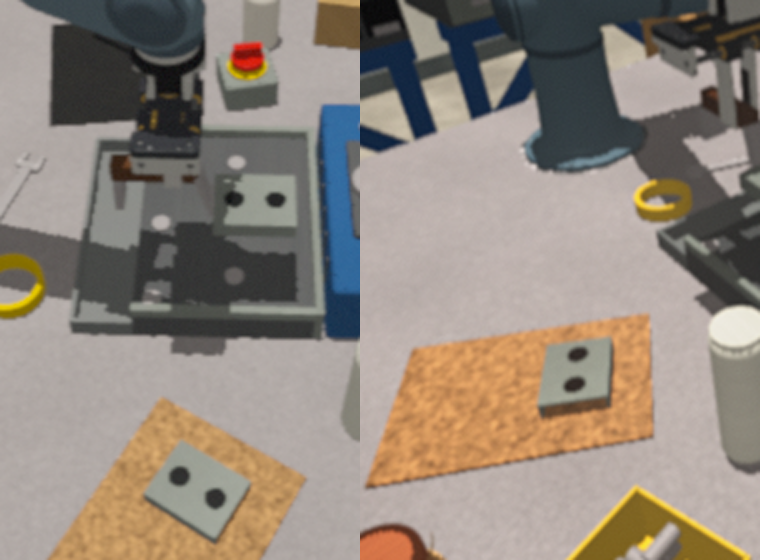

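View pics/w15.png

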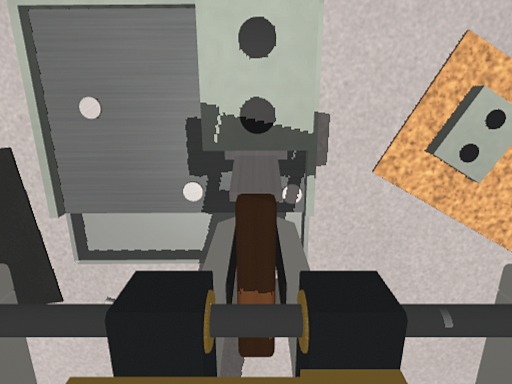

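Cover B is up and level, and a fourth slug shows where it stood (234,275 in the left panel). Carrying it to the other half of the board.

```bash
python3 -m jog '0 0 0.06 0 0 0 0.015;0 0 0.12 0 0 0 0.015;0 0 0.12 0 0 0 0.015;0 0 0.12 0 0 0 0.015;0 0 0.101 0 0 0 0.015'
python3 -m jog '0 0 0 0.003 0.0135 0 0.015;0 0 0 0.0059 0.027 0 0.015;0 0 0 0.0059 0.027 0 0.015;0 0 0 0.0059 0.027 0 0.015;0 0 0 0.0059 0.027 0 0.015'
python3 -m jog '0 0 0 0.0059 0.027 0 0.015;0 0 0 0.0059 0.027 0 0.015;0 0 0 0.0059 0.027 0 0.015;0 0 0 0.0059 0.027 0 0.015;0 0 0 0.0059 0.027 0 0.015'
python3 -m jog '0 0 0 0.0059 0.027 0 0.015;0 0 0 0.0059 0.027 0 0.015;0 0 0 0.0059 0.027 0 0.015;0 0 0 0.003 0.0135 0 0.015;0 0 0 0 0 0 0.015'
python3 - <<'E'
from h import *
s=st(); r=quat(s['eef_rot']).as_matrix();print(np.degrees(np.arctan2(r[1,0],r[0,0])));print(s['joint_positions'].round(2)); snap('wrist','w16');c=snap('side','s16');d=snap('scene','c16')
E
```

```text
clock: 26.7
position: [0.5104, -0.0473, 0.2407]
eef_rot: [-0.0, 0.952, -0.306, -0.001]
contact_force: [-0.4, 0.0, -2.7]
grip_width: 0.0214
clock: 27.32
position: [0.461, -0.1631, 0.2414]
eef_rot: [0.0, 0.953, -0.304, -0.001]
contact_force: [-0.3, -0.5, -3.9]
grip_width: 0.0215
clock: 27.95
position: [0.4065, -0.2901, 0.2414]
eef_rot: [-0.0, 0.953, -0.304, -0.001]
contact_force: [0.3, -0.0, -3.4]
grip_width: 0.0217
clock: 28.58
position: [0.3691, -0.3783, 0.2416]
eef_rot: [-0.0, 0.952, -0.305, -0.0]
contact_force: [-1.2, 1.0, -4.3]
grip_width: 0.0217
t 28.575 pos [ 0.3691 -0.3783  0.2416] q [-3.000e-04  9.523e-01 -3.050e-01 -3.000e-04] F [-1.2  1.  -4.3] w 0.0217
-35.521819029804135
[-1.01 -0.07  1.84  0.    1.37  1.18]
```

View pics/w16.png

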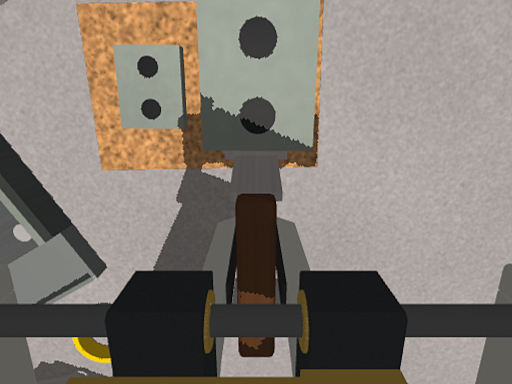

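View pics/c16.png

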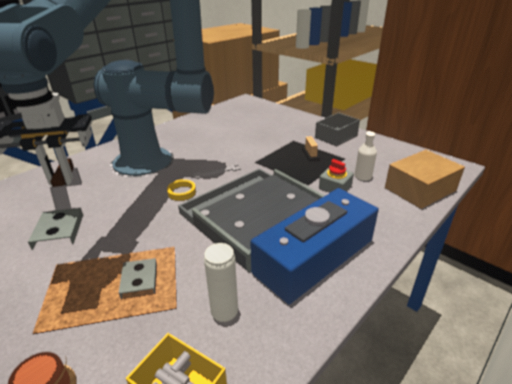

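Run:
```python
from h import *
c=load('w16')
A=[onz(c,*p,.026) for p in [(113,45),(181,46),(184,127),(122,129)]]; m=np.mean(A,0)
ex=np.array([.814,-.581]);ey=np.array([.581,.814]);C=np.array([.480,-.380])
print('A centre',m.round(4),'board xy',(m[:2]-C)@ex,(m[:2]-C)@ey)
B=[onz(c,*p,.2) for p in [(204,148),(315,151)]]; B=np.array(B); print(B.round(4)); mm=B.mean(0)[:2]+ex*.0475; print('B centre',mm,(mm-C)@ex,(mm-C)@ey)
P=[onz(c,*p,.005) for p in [(102,169),(317,164),(78,4),(323,0)]]
for p in P: print(((p[:2]-C)@ex).round(4),((p[:2]-C)@ey).round(4))
```

```text
A centre [ 0.5165 -0.329   0.026 ] board xy 7.518995651414525e-05 0.0626673105250923
[[ 0.4277 -0.3763  0.2   ]
 [ 0.3815 -0.4374  0.2   ]]
B centre [ 0.44327259 -0.4344348 ] 0.0017305066210564336 -0.06564855796996334
-0.1028 0.1439
-0.0961 -0.1448
0.0947 0.1451
0.0987 -0.1414
```

Cover A sits at board (0, +63 mm), and cover B is above (+2, -66 mm). The board corners agree within 5 mm. Lowering.

```bash
python3 -m jog '0 0 0 0 0 0.015 0.015;0 0 0 0 0 0.03 0.015;0 0 0 0 0 0.03 0.015;0 0 0 0 0 0.03 0.015;0 0 0 0 0 0.03 0.015'
python3 -m jog '0 0 0 0 0 0.02 0.015;0 0 0 0 0 0.01 0.015;0 0 0 0 0 0.005 0.015;0 0 0 0 0 0 0.015;0 0 0 0 0 0 0.015'
python3 -m jog '0 0 0 0 0 0.003 0.015;0 0 0 0 0 0.003 0.015;0 0 0 0 0 0.003 0.015;0 0 0 0 0 0 0.015;0 0 0 0 0 0 0.015'
python3 - <<'E'
from h import *
s=st(); snap('wrist','w17')
E
```

```text
clock: 29.35
position: [0.3697, -0.3768, 0.105]
eef_rot: [-0.0, 0.953, -0.304, -0.0]
contact_force: [0.1, 0.2, -2.7]
grip_width: 0.0213
clock: 29.98
position: [0.3702, -0.3785, 0.0728]
eef_rot: [0.001, 0.952, -0.305, 0.001]
contact_force: [0.1, -0.2, -3.4]
grip_width: 0.0217
clock: 30.6
position: [0.3698, -0.378, 0.0631]
eef_rot: [0.0, 0.952, -0.305, 0.0]
contact_force: [0.5, 0.1, -1.7]
grip_width: 0.0219
t 30.6 pos [ 0.3698 -0.378   0.0631] q [ 1.000e-04  9.525e-01 -3.047e-01  1.000e-04] F [ 0.5  0.1 -1.7] w 0.0219
```

View pics/w17.png

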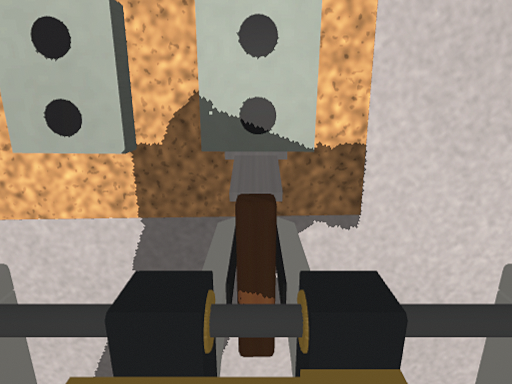

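Lower 2 mm more for clearance, then withdraw.

```bash
python3 -m jog '0 0 0 0 0 0.002 0.015;0 0 0 0 0 0 0.015;0 0 0 -0.008 0 0 0.015;0 0 0 -0.015 0 0 0.015;0 0 0 -0.02 0 0 0.015'
python3 -m jog '0 0 0 -0.025 0 0 0.015;0 0 0 -0.025 0 0 0.015;0 0 0 -0.012 0 0 0.015;0 0 0 0 0 -0.04 0.015;0 0 0 0 0 -0.05 0.015'
python3 - <<'E'
from h import *
s=st(); print(s['joint_positions'].round(2)); snap('wrist','w18'); snap('scene','c18'); snap('side','s18')
E
```

```text
clock: 31.28
position: [0.3338, -0.3521, 0.0609]
eef_rot: [-0.0, 0.952, -0.305, -0.0]
contact_force: [-0.7, -0.8, -1.6]
grip_width: 0.0211
clock: 31.9
position: [0.2834, -0.3158, 0.1511]
eef_rot: [-0.001, 0.952, -0.305, -0.001]
contact_force: [0.2, -1.1, -2.8]
grip_width: 0.0216
t 31.9 pos [ 0.2834 -0.3158  0.1511] q [-9.000e-04  9.524e-01 -3.049e-01 -9.000e-04] F [ 0.2 -1.1 -2.8] w 0.0216
[-1.11 -0.24  2.17  0.    1.22  1.08]
```

View pics/c18.png

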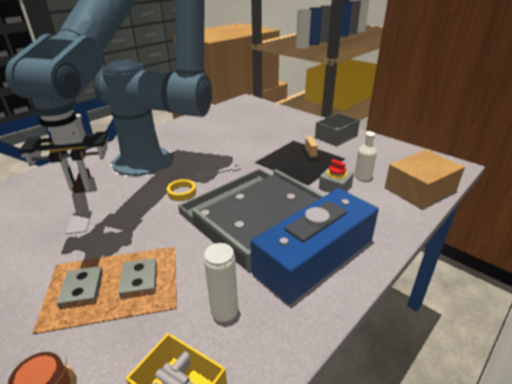

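View pics/s18.png

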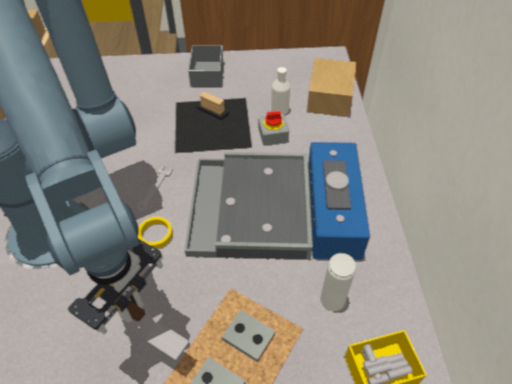

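Both covers lie flat, side by side on the board. Four slugs show on the bed at (231,201), (226,239), (268,171), (267,227). Now return the spatula to the near-right part of the mat, clear of the scraper.

```bash
python3 -m jog '0 0 0 0 0 -0.03 0.015;0 0 0 0 0 -0.03 0.015;0 0 -0.13 0 0 0 0.015;0 0 -0.13 0 0 0 0.015;0 0 -0.13 0 0 0 0.015'
python3 -m jog '0 0 -0.13 0 0 0 0.015;0 0 -0.134 0 0 0 0.015;0 0 0 0.0293 -0.0433 0 0.015;0 0 0 0.0293 -0.0433 0 0.015;0 0 0 0.0293 -0.0433 0 0.015'
python3 -m jog '0 0 0 0.0293 -0.0433 0 0.015;0 0 0 0.0293 -0.0433 0 0.015;0 0 0 0.0293 -0.0433 0 0.015;0 0 0 -0.002 -0.0518 0 0.015;0 0 0 -0.002 -0.0518 0 0.015'
python3 -m jog '0 0 0 -0.002 -0.0518 0 0.015;0 0 0 -0.002 -0.0518 0 0.015;0 0 0 -0.002 -0.0518 0 0.015;0 0 0 -0.002 -0.0518 0 0.015;0 0 0 -0.002 -0.0518 0 0.015'
python3 -m jog '0 0 0 0 0 0 0.015;0 0 0 0 0 0 0.015;0 0 0 0 0 0 0.015;0 0 0 0 0 0 0.015;0 0 0 0 0 0 0.015'
python3 - <<'E'
from h import *
s=st(); r=quat(s['eef_rot']).as_matrix();print(r.round(4),np.degrees(np.arctan2(r[1,0],r[0,0]))); print(s['joint_positions'].round(2)); snap('wrist','w19'); snap('scene','c19'); snap('side','s19')
E
```

```text
clock: 32.67
position: [0.2837, -0.3159, 0.2087]
eef_rot: [-0.002, 0.994, -0.112, -0.001]
contact_force: [0.5, -0.2, -2.1]
grip_width: 0.0216
clock: 33.3
position: [0.3673, -0.1821, 0.2089]
eef_rot: [-0.001, 1.0, 0.017, -0.001]
contact_force: [-0.2, -0.2, -2.3]
grip_width: 0.0211
clock: 33.92
position: [0.442, 0.054, 0.2086]
eef_rot: [-0.0, 1.0, 0.017, -0.002]
contact_force: [-0.0, -0.0, -2.2]
grip_width: 0.0218
clock: 34.55
position: [0.4229, 0.312, 0.2086]
eef_rot: [0.001, 1.0, 0.018, -0.002]
contact_force: [0.4, -1.1, -1.6]
grip_width: 0.0216
clock: 35.17
position: [0.4245, 0.3102, 0.211]
eef_rot: [-0.0, 1.0, 0.017, 0.0]
contact_force: [0.2, -0.1, -1.7]
grip_width: 0.0214
t 35.175 pos [0.4245 0.3102 0.211 ] q [-0.000e+00  9.999e-01  1.690e-02  1.000e-04] F [ 0.2 -0.1 -1.7] w 0.0214
[[ 9.994e-01  3.370e-02  2.000e-04]
 [ 3.370e-02 -9.994e-01  1.000e-04]
 [ 2.000e-04 -1.000e-04 -1.000e+00]] 1.9327535145008432
[ 0.42 -0.05  1.88 -0.    1.31  1.95]
```

View pics/w19.png

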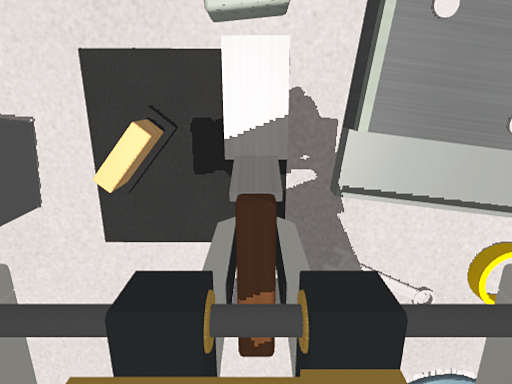

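```bash
python3 - <<'E'
from h import *
c=load('w19')
print('mat L corners',[onz(c,*p,.003).round(4) for p in [(80,48),(107,242)]],'bottom edge pt',onz(c,205,242,.003).round(4))
s=[onz(c,*p,.061) for p in [(135,119),(152,125),(110,193),(95,179)]]; print('scr',np.round(s,4),np.mean(s,0).round(4))
c=load('s19');print('mat side view BR', onz(c,250,148,.003).round(4))
E
python3 - <<'E'
import cv2
a=cv2.imread('pics/s19.png');cv2.imwrite('pics/s19c.png',cv2.resize(a[70:260,150:340],None,fx=3,fy=3,interpolation=cv2.INTER_CUBIC))
E
```

```text
mat L corners [array([0.5524, 0.5131, 0.003 ]), array([0.3131, 0.5059, 0.003 ])] bottom edge pt [0.3174 0.3749 0.003 ]
scr [[0.4801 0.4348 0.061 ]
 [0.4746 0.4179 0.061 ]
 [0.4005 0.4675 0.061 ]
 [0.4157 0.4821 0.061 ]] [0.4427 0.4506 0.061 ]
mat side view BR [0.5545 0.2727 0.003 ]
```

View pics/s19c.png

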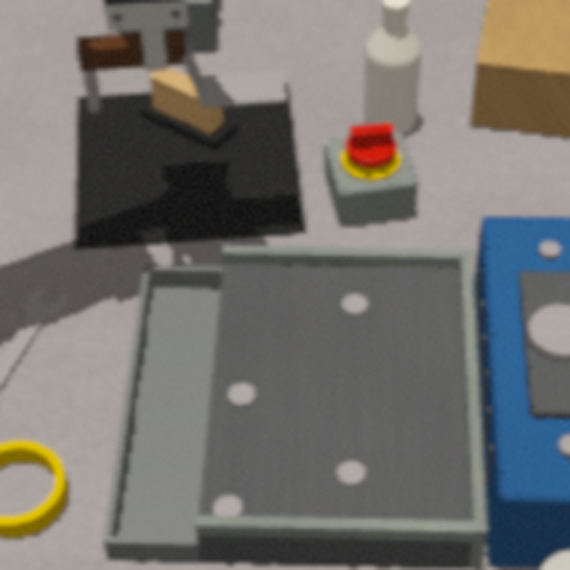

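```bash
python3 -m jog '0 0 0 0 0 0.05 0.015;0 0 0 0 0 0.05 0.015;0 0 0 0 0 0.04 0.015;0 0 0 0 0 0.014 0.015;0 0 0 0 0 0 0.015'
python3 -m jog '0 0 0 0 0 0.0015 0.015;0 0 0 0 0 0.0015 0.015;0 0 0 0 0 0 0.015;0 0 0 0 0 0 0.015;0 0 0 0 0 0 0.015'
```

```text
clock: 35.95
position: [0.4243, 0.3107, 0.057]
eef_rot: [0.0, 1.0, 0.017, -0.0]
contact_force: [0.5, -0.2, -1.2]
grip_width: 0.0214
clock: 36.58
position: [0.4243, 0.3108, 0.0541]
eef_rot: [-0.0, 1.0, 0.017, 0.0]
contact_force: [-0.4, 0.2, -2.4]
grip_width: 0.0217
```

```bash
python3 -m jog '0 0 0 0 0 0.001 0.015;0 0 0 0 0 0.001 0.015;0 0 0 0 0 0.001 0.015;0 0 0 0 0 0 0.015;0 0 0 0 0 0 0.015'
```

```text
clock: 37.2
position: [0.4243, 0.3107, 0.0515]
eef_rot: [0.0, 1.0, 0.017, -0.0]
contact_force: [-2.8, -0.9, 5.6]
grip_width: 0.0218
```

Seated (force changed sign to +5.6 N). Release and rise.

```bash
python3 -m jog '0 0 0 0 0 -0.0005 0.022;0 0 0 0 0 0 0.03;0 0 0 0 0 0 0.04;0 0 0 0 0 0 0.05;0 0 0 0 0 0 0.05' 20
python3 -m jog '0 0 0 0 0 -0.02 0.05;0 0 0 0 0 -0.05 0.05;0 0 0 0 0 -0.05 0.05;0 0 0 0 0 -0.03 0.05;0 0 0 0 0 0 0.05'
python3 - <<'E'
from h import *
s=st(); snap('wrist','w20'); snap('side','s20')
a=cv2.imread('pics/s20.png');cv2.imwrite('pics/s20c.png',cv2.resize(a[70:260,150:340],None,fx=3,fy=3,interpolation=cv2.INTER_CUBIC))
E
```

```text
clock: 37.83
position: [0.4243, 0.3107, 0.0514]
eef_rot: [-0.0, 1.0, 0.017, 0.0]
contact_force: [0.4, -0.0, -0.3]
grip_width: 0.0498
clock: 38.45
position: [0.4258, 0.3115, 0.2042]
eef_rot: [-0.001, 1.0, 0.017, 0.003]
contact_force: [0.3, 0.3, -0.7]
grip_width: 0.0498
t 38.45 pos [0.4258 0.3115 0.2042] q [-0.0012  0.9998  0.0174  0.0028] F [ 0.3  0.3 -0.7] w 0.0498
```

View pics/w20.png

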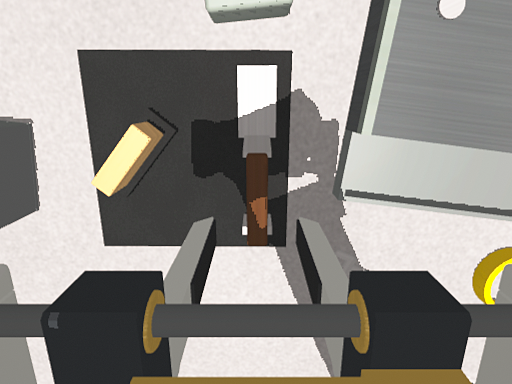

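The spatula stands on the mat. Next the scraper at (0.4425, 0.4507), long axis at -36°. Turn the tool to 144° so the last joint stays in range.

```bash
python3 -m jog '0 0 0 0.0071 -0.0462 0 0.05;0 0 0 0.0071 -0.0462 0 0.05;0 0 0 0.0071 -0.0462 0 0.05;0 0 -0.17 0 0 0 0.05;0 0 -0.18 0 0 0 0.05'
python3 -m jog '0 0 -0.18 0 0 0 0.05;0 0 -0.18 0 0 0 0.05;0 0 -0.18 0 0 0 0.05;0 0 -0.18 0 0 0 0.05;0 0 -0.18 0 0 0 0.05'
python3 -m jog '0 0 -0.18 0 0 0 0.05;0 0 -0.18 0 0 0 0.05;0 0 -0.18 0 0 0 0.05;0 0 -0.18 0 0 0 0.05;0 0 -0.18 0 0 0 0.05'
python3 -m jog '0 0 -0.18 0 0 0 0.05;0 0 -0.15 0 0 0 0.05;0 0 0 0 0 0 0.05;0 0 0 0 0 0 0.05;0 0 0 0 0 0 0.05'
python3 - <<'E'
from h import *
s=st(); r=quat(s['eef_rot']).as_matrix();print(r.round(3),np.degrees(np.arctan2(r[1,0],r[0,0]))); print(s['joint_positions'].round(2)); snap('wrist','w21')
E
```

```text
clock: 39.17
position: [0.4394, 0.4497, 0.198]
eef_rot: [0.001, 0.981, 0.195, -0.002]
contact_force: [1.0, -0.5, -0.2]
grip_width: 0.05
clock: 39.8
position: [0.4396, 0.4492, 0.1983]
eef_rot: [-0.0, 0.799, 0.601, -0.002]
contact_force: [-0.2, 0.6, 0.5]
grip_width: 0.0502
clock: 40.42
position: [0.4397, 0.4492, 0.1983]
eef_rot: [-0.001, 0.458, 0.889, -0.002]
contact_force: [-0.4, -0.5, 0.3]
grip_width: 0.0501
clock: 41.05
position: [0.4406, 0.4498, 0.2009]
eef_rot: [-0.0, 0.309, 0.951, -0.0]
contact_force: [-0.1, 0.5, 0.7]
grip_width: 0.0501
t 41.05 pos [0.4406 0.4498 0.2009] q [-3.000e-04  3.089e-01  9.511e-01 -4.000e-04] F [-0.1  0.5  0.7] w 0.0501
[[-0.809  0.588 -0.001]
 [ 0.588  0.809 -0.001]
 [ 0.    -0.001 -1.   ]] 144.01959377874547
[ 0.62  0.21  1.62 -0.    1.31 -0.33]
```

View pics/w21.png

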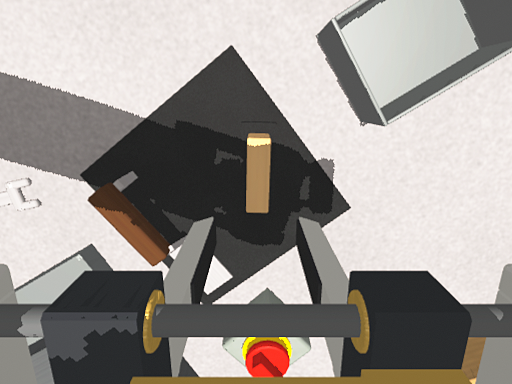

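The scraper is vertical in the image and centred between the jaws (258,180). Going down to grip.

```bash
python3 -m jog '0 0 0 0 0 0.05 0.05;0 0 0 0 0 0.05 0.05;0 0 0 0 0 0.045 0.05;0 0 0 0 0 0.015 0.05;0 0 0 0 0 0 0.05'
python3 -m jog '0 0 0 0 0 0.002 0.05;0 0 0 0 0 0 0.03;0 0 0 0 0 0 0.015;0 0 0 0 0 0 0.015;0 0 0 0 0 0 0.015' 50
python3 -m jog '0 0 0 0 0 0 0.015;0 0 0 0 0 0 0.015;0 0 0 0 0 -0.05 0.015;0 0 0 0 0 -0.05 0.015;0 0 0 0 0 -0.05 0.015'
python3 - <<'E'
from h import *
s=st(); snap('wrist','w22'); snap('side','s22'); snap('scene','c22')
a=cv2.imread('pics/s22.png');cv2.imwrite('pics/s22c.png',cv2.resize(a[50:260,150:340],None,fx=2.8,fy=2.8,interpolation=cv2.INTER_CUBIC))
E
```

```text
clock: 41.72
position: [0.4407, 0.4499, 0.0413]
eef_rot: [-0.0, 0.308, 0.951, -0.0]
contact_force: [-0.2, 0.7, -0.1]
grip_width: 0.0498
clock: 42.35
position: [0.4412, 0.4503, 0.0401]
eef_rot: [0.0, 0.308, 0.951, 0.001]
contact_force: [-0.0, -0.1, 1.9]
grip_width: 0.0238
clock: 42.98
position: [0.4397, 0.4492, 0.1893]
eef_rot: [-0.001, 0.308, 0.951, -0.001]
contact_force: [0.9, 0.2, -2.0]
grip_width: 0.023
t 42.975 pos [0.4397 0.4492 0.1893] q [-0.001   0.3083  0.9513 -0.0014] F [ 0.9  0.2 -2. ] w 0.023
```

View pics/w22.png

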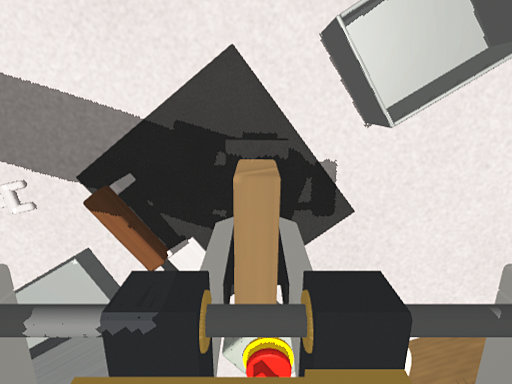

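View pics/s22c.png

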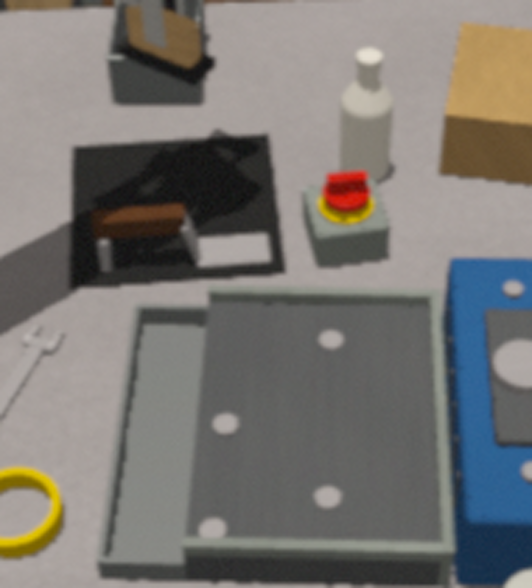

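Run:
```python
from h import *
c=load('s22'); d=load('c22'); w=load('w22')
import cv2
def slugs(c):
    f=c['frame'].astype(int); hsv=cv2.cvtColor(c['frame'],cv2.COLOR_RGB2HSV)
    m=((f.min(2)>135)&(f.max(2)-f.min(2)<40)).astype(np.uint8)
    n,l,s,ce=cv2.connectedComponentsWithStats(m); 
    return [ce[i] for i in range(1,n) if 25<s[i,4]<200]
yaw=-0.093; O=np.array([.5695,.029]); ex=np.array([np.cos(yaw),np.sin(yaw)]);ey=np.array([-ex[1],ex[0]])
for n,cc in [('side',c),('scene',d)]:
    for p in slugs(cc):
        P=onz(cc,*p,.049)
        if .42<P[0]<.72 and -.15<P[1]<.2: print(n,p.round(1),P.round(4),'local',((P[:2]-O)@ex).round(4),((P[:2]-O)@ey).round(4))
for p in [(235,172),(278,172),(237,160),(277,160)]: print(onz(w,*p,.2103).round(4))
# machine corners via side: curb inner etc local
f=lambda u,v,z: onz(load('side0'),180+u/4,140+v/4,z)
for p in [(180,70),(495,68),(513,412),(147,410)]: P=f(*p,.06); print('curb',((P[:2]-O)@ex).round(4),((P[:2]-O)@ey).round(4))
for p in [(525,12),(703,14),(757,388),(548,388)]: P=f(*p,.11); print('house',((P[:2]-O)@ex).round(4),((P[:2]-O)@ey).round(4))
```

```text
side [267.7 170.6] [0.598  0.1349 0.049 ] local 0.0185 0.1081
side [230.  200.8] [0.488  0.0331 0.049 ] local -0.0816 -0.0035
side [266.7 227. ] [ 0.5798 -0.0586  0.049 ] local 0.0184 -0.0863
side [224.8 239.7] [ 0.4715 -0.0905  0.049 ] local -0.0865 -0.128
side [284.9 244.4] [ 0.6212 -0.1144  0.049 ] local 0.0648 -0.138
scene [239.4 195.8] [0.4893 0.0337 0.049 ] local -0.0803 -0.0028
scene [290.5 195.7] [0.5996 0.1349 0.049 ] local 0.0201 0.1082
scene [202.3 212.1] [ 0.47   -0.0907  0.049 ] local -0.0879 -0.1284
scene [239.  223.6] [ 0.5806 -0.0577  0.049 ] local 0.0191 -0.0853
scene [232. 239.] [ 0.6115 -0.1121  0.049 ] local 0.0549 -0.1366
scene [283.6 239.9] [ 0.7084 -0.0281  0.049 ] local 0.1436 -0.044
[0.3974 0.4671 0.2103]
[0.4099 0.4844 0.2103]
[0.3931 0.4715 0.2103]
[0.4047 0.4874 0.2103]
curb -0.1051 0.1453
curb 0.1212 0.1532
curb 0.1221 -0.1392
curb -0.1049 -0.1441
house 0.1385 0.1602
house 0.2627 0.1614
house 0.2617 -0.1507
house 0.1379 -0.1541
```

Scraper gripped (23 mm) and the 4 slugs are located in machine coordinates: (19, 105), (-81, -6), (19, -89), (-87, -131) mm. Turn it parallel to the bed's near edge and travel to the start of the right-hand stroke.

```bash
python3 -m jog '0 0 0 0 0 -0.02 0.015;0 0 0.17 0 0 0 0.015;0 0 0.173 0 0 0 0.015;0 0 0.173 0 0 0 0.015;0 0 0.173 0 0 0 0.015'
python3 -m jog '0 0 0.173 0 0 0 0.015;0 0 0.173 0 0 0 0.015;0 0 0 -0.03 0.014 0 0.015;0 0 0 -0.0496 0.023 0 0.015;0 0 0 -0.0496 0.023 0 0.015'
python3 -m jog '0 0 0 -0.0496 0.023 0 0.015;0 0 0 -0.0496 0.023 0 0.015;0 0 0 -0.0496 0.023 0 0.015;0 0 0 -0.0496 0.023 0 0.015;0 0 0 -0.0496 0.023 0 0.015'
python3 - <<'E'
from h import *
s=st(); r=quat(s['eef_rot']).as_matrix();print(r.round(3),np.degrees(np.arctan2(r[1,0],r[0,0]))); print(s['joint_positions'].round(2))
E
```

```text
clock: 43.75
position: [0.4398, 0.4493, 0.2075]
eef_rot: [-0.001, 0.614, 0.79, -0.002]
contact_force: [-0.2, 0.6, -1.8]
grip_width: 0.0236
clock: 44.38
position: [0.488, 0.3142, 0.2077]
eef_rot: [-0.001, 0.738, 0.675, -0.002]
contact_force: [1.5, 0.3, -1.6]
grip_width: 0.0238
clock: 45.0
position: [0.5801, 0.0567, 0.2079]
eef_rot: [-0.001, 0.739, 0.674, -0.001]
contact_force: [0.8, 0.7, -1.7]
grip_width: 0.0237
t 45.0 pos [0.5801 0.0567 0.2079] q [-0.0013  0.7386  0.6741 -0.0011] F [ 0.8  0.7 -1.7] w 0.0237
[[ 0.091  0.996 -0.003]
 [ 0.996 -0.091  0.   ]
 [ 0.    -0.003 -1.   ]] 84.77463107617497
[-0.1   0.1   1.74  0.    1.31 -0.01]
```

```bash
python3 -m jog '0 0 0 -0.045 0.02 0 0.015;0 0 0 -0.045 0.02 0 0.015;0 0 0 -0.028 0.014 0 0.015;0 0 0 0 0 0.04 0.015;0 0 0 0 0 0 0.015'
python3 - <<'E'
from h import *
s=st(); snap('wrist','w23'); c=snap('side','s23'); d=snap('scene','c23')
a=cv2.imread('pics/s23.png');b=cv2.imread('pics/c23.png')
A=cv2.resize(a[130:270,180:330],None,fx=2.6,fy=2.6,interpolation=cv2.INTER_CUBIC)
B=cv2.resize(b[130:270,170:320],None,fx=2.6,fy=2.6,interpolation=cv2.INTER_CUBIC)
cv2.imwrite('pics/m23.png',np.hstack([A,B]))
E
```

```text
clock: 45.62
position: [0.6203, -0.0634, 0.1642]
eef_rot: [-0.005, 0.739, 0.674, -0.003]
contact_force: [-0.6, 0.0, -2.4]
grip_width: 0.0237
t 45.625 pos [ 0.6203 -0.0634  0.1642] q [-0.0048  0.7388  0.6739 -0.0029] F [-0.6  0.  -2.4] w 0.0237
```

View pics/m23.png

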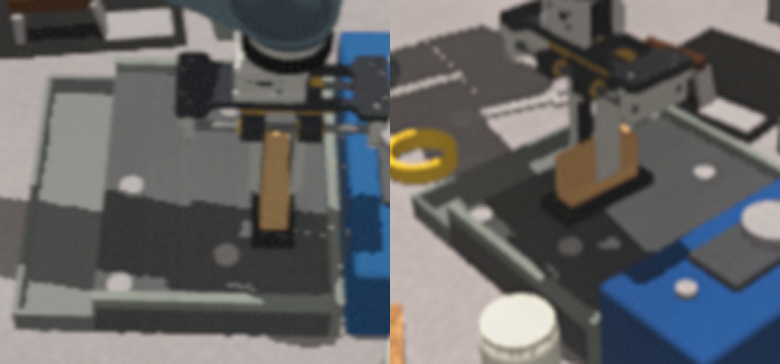

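View pics/w23.png

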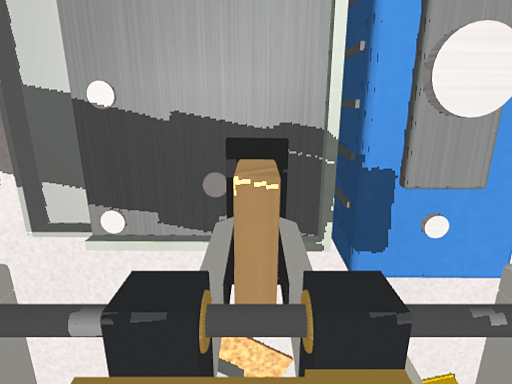

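```bash
python3 -m jog '0 0 0 0 0.002 0.035 0.015;0 0 0 0 0 0.03 0.015;0 0 0 0 0 0.01 0.015;0 0 0 0 0 0 0.015;0 0 0 0 0 0 0.015'
python3 - <<'E'
from h import *
s=st(); snap('wrist','w24'); r=quat(s['eef_rot']).as_matrix();print(r.round(3))
E
```

```text
clock: 46.4
position: [0.6271, -0.0644, 0.0965]
eef_rot: [0.001, 0.738, 0.674, 0.001]
contact_force: [-0.2, -0.5, -1.9]
grip_width: 0.0238
t 46.4 pos [ 0.6271 -0.0644  0.0965] q [0.0014 0.7384 0.6743 0.0009] F [-0.2 -0.5 -1.9] w 0.0238
[[ 0.091  0.996  0.003]
 [ 0.996 -0.091 -0.001]
 [-0.001  0.003 -1.   ]]
```

View pics/w24.png

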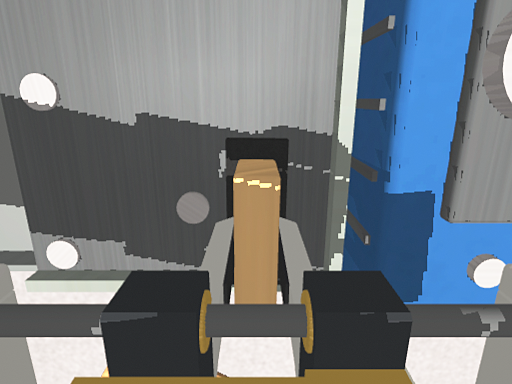

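```bash
python3 -m jog '0 0 0 0 0 0.006 0.015;0 0 0 0 0 0.004 0.015;0 0 0 0 0 0.002 0.015;0 0 0 0 0 0 0.015;0 0 0 0 0 0 0.015'
python3 -m jog '0 0 0 0 0 0.001 0.015;0 0 0 0 0 0 0.015;0 0 0 0 0 0.001 0.015;0 0 0 0 0 0 0.015;0 0 0 0 0 0 0.015'
```

```text
clock: 47.08
position: [0.6258, -0.0642, 0.0824]
eef_rot: [0.0, 0.739, 0.674, 0.0]
contact_force: [0.5, -0.2, -1.2]
grip_width: 0.0236
clock: 47.7
position: [0.626, -0.0642, 0.0821]
eef_rot: [0.0, 0.738, 0.674, -0.0]
contact_force: [-4.5, 1.2, 8.5]
grip_width: 0.0238
```

Bed contact felt at TCP z ≈ 0.0822. Back off so the foot just skims, then start stroke 1.

```bash
python3 -m jog '0 0 0 0 0 -0.0025 0.015;0 0 0 0 -0.01 0 0.015;0 0 0 0 -0.015 0 0.015;0 0 0 0 -0.015 0 0.015;0 0 0 0 0 0 0.015'
python3 - <<'E'
from h import *
s=st(); snap('wrist','w25')
E
```

```text
clock: 48.32
position: [0.5848, -0.0603, 0.0825]
eef_rot: [-0.0, 0.739, 0.674, -0.0]
contact_force: [0.5, -0.4, -2.6]
grip_width: 0.0238
t 48.325 pos [ 0.5848 -0.0603  0.0825] q [-4.000e-04  7.386e-01  6.741e-01 -2.000e-04] F [ 0.5 -0.4 -2.6] w 0.0238
```

View pics/w25.png

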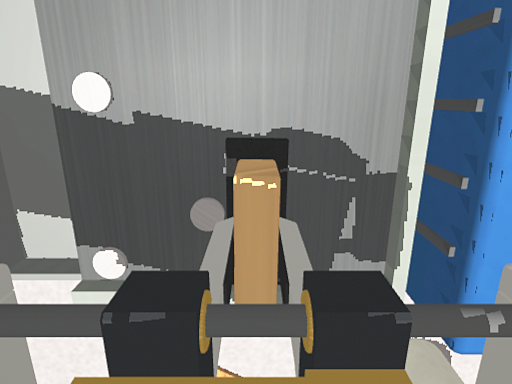

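Slug at (208,214) is being pushed ahead of the foot. Continue the stroke past the edge.

```bash
python3 -m jog '0 0 0 0 -0.015 0 0.015;0 0 0 0 -0.015 0 0.015;0 0 0 0 -0.015 0 0.015;0 0 0 0 -0.012 0 0.015;0 0 0 0 -0.01 0 0.015'
python3 -m jog '0 0 0 0 -0.01 0 0.015;0 0 0 0 -0.01 0 0.015;0 0 0 0 -0.01 0 0.015;0 0 0 0 -0.01 0 0.015;0 0 0 0 -0.01 0 0.015'
python3 - <<'E'
from h import *
s=st(); 
O=np.array([.5698,.032]); yaw=-.093; ex=np.array([np.cos(yaw),np.sin(yaw)]);ey=np.array([-ex[1],ex[0]]);p=s['position'][:2]-O; print('local',p@ex,p@ey)
snap('wrist','w26'); c=snap('side','s26'); d=snap('scene','c26')
a=cv2.imread('pics/s26.png');b=cv2.imread('pics/c26.png')
A=cv2.resize(a[130:270,180:330],None,fx=2.6,fy=2.6,interpolation=cv2.INTER_CUBIC)
B=cv2.resize(b[130:270,170:320],None,fx=2.6,fy=2.6,interpolation=cv2.INTER_CUBIC)
cv2.imwrite('pics/m26.png',np.hstack([A,B]))
E
```

```text
clock: 49.0
position: [0.5189, -0.0544, 0.0829]
eef_rot: [0.0, 0.739, 0.674, 0.0]
contact_force: [0.6, 0.3, -1.9]
grip_width: 0.0235
clock: 49.62
position: [0.4688, -0.0498, 0.083]
eef_rot: [0.0, 0.739, 0.674, -0.0]
contact_force: [-0.1, 0.3, -2.2]
grip_width: 0.0239
t 49.625 pos [ 0.4688 -0.0498  0.083 ] q [ 0.      0.7385  0.6742 -0.    ] F [-0.1  0.3 -2.2] w 0.0239
local -0.09299863074149109 -0.0908574772520877
```

View pics/m26.png

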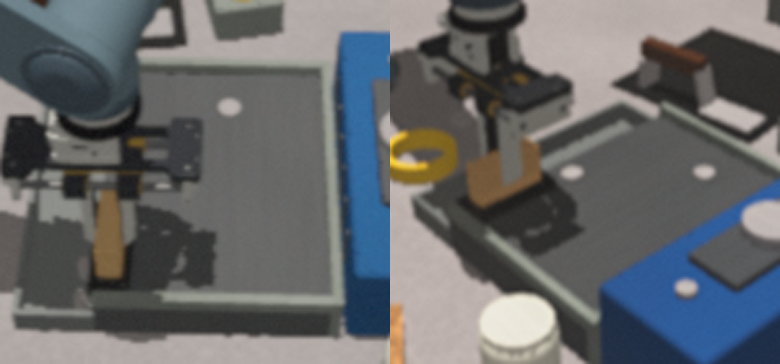

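View pics/w26.png

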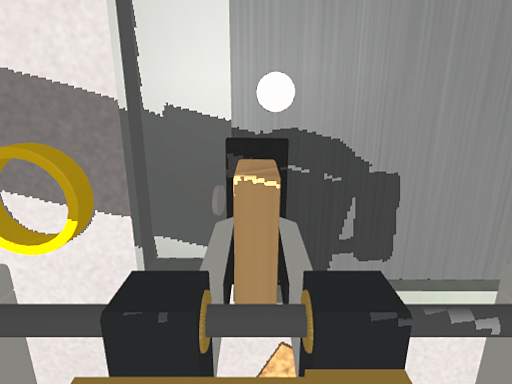

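One slug is tipping over the edge at (218,200). Push 18 mm further, then look.

```bash
python3 -m jog '0 0 0 0 -0.006 0 0.015;0 0 0 0 -0.006 0 0.015;0 0 0 0 -0.006 0 0.015;0 0 0 0 0 0 0.015;0 0 0 0 0 0 0.015'
python3 -m jog '0 0 0 0 0.03 0 0.015;0 0 0 0 0.03 0 0.015;0 0 0 0 0 -0.04 0.015;0 0 0 0 0.0 -0.03 0.015;0 0 0 0 0 0 0.015'
python3 - <<'E'
from h import *
s=st(); 
O=np.array([.5698,.032]); yaw=-.093; ex=np.array([np.cos(yaw),np.sin(yaw)]);ey=np.array([-ex[1],ex[0]]);p=s['position'][:2]-O; print('local',p@ex,p@ey)
snap('wrist','w27')
E
```

```text
clock: 50.4
position: [0.4516, -0.0483, 0.0831]
eef_rot: [0.0, 0.739, 0.674, 0.0]
contact_force: [-0.5, -0.2, -2.0]
grip_width: 0.0237
clock: 51.02
position: [0.5133, -0.0543, 0.1553]
eef_rot: [0.002, 0.739, 0.674, 0.001]
contact_force: [-0.1, 0.8, -1.4]
grip_width: 0.0241
t 51.025 pos [ 0.5133 -0.0543  0.1553] q [0.0025 0.7385 0.6742 0.0014] F [-0.1  0.8 -1.4] w 0.0241
local -0.04825068855049148 -0.09119463886484547
```

View pics/w27.png

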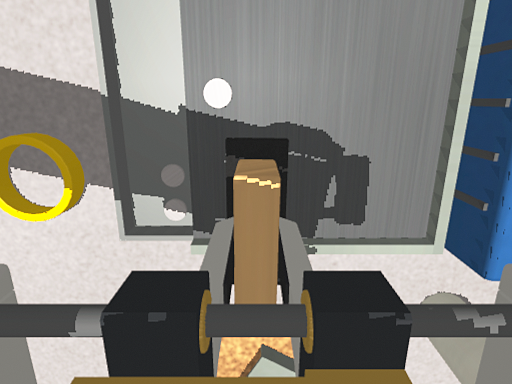

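Two slugs lie in the trough at (172,175) and (176,210). Stroke 2 is the centre slug.

```bash
python3 -m jog '0 0 0 0.042 0.006 0 0.015;0 0 0 0.041 0.006 0 0.015;0 0 0 0 0 0.03 0.015;0 0 0 0 0 0.03 0.015;0 0 0 0 0 0.009 0.015'
python3 -m jog '0 0 0 0 0 0 0.015;0 0 0 0 0 0 0.015;0 0 0 0 0 0 0.015;0 0 0 0 0 0 0.015;0 0 0 0 0 0 0.015'
python3 - <<'E'
from h import *
s=st(); 
O=np.array([.5698,.032]); yaw=-.093; ex=np.array([np.cos(yaw),np.sin(yaw)]);ey=np.array([-ex[1],ex[0]]);p=s['position'][:2]-O; print('local',p@ex,p@ey)
snap('wrist','w28')
E
```

```text
clock: 51.7
position: [0.527, 0.0286, 0.0821]
eef_rot: [-0.005, 0.738, 0.674, -0.004]
contact_force: [-22.9, 3.0, 42.7]
grip_width: 0.0235
clock: 52.32
position: [0.5308, 0.0278, 0.084]
eef_rot: [0.0, 0.739, 0.674, 0.0]
contact_force: [-0.2, 0.1, -2.0]
grip_width: 0.0236
t 52.325 pos [0.5308 0.0278 0.084 ] q [0.     0.7386 0.6742 0.    ] F [-0.2  0.1 -2. ] w 0.0236
local -0.038471084958652875 -0.007778205868838843
```

View pics/w28.png

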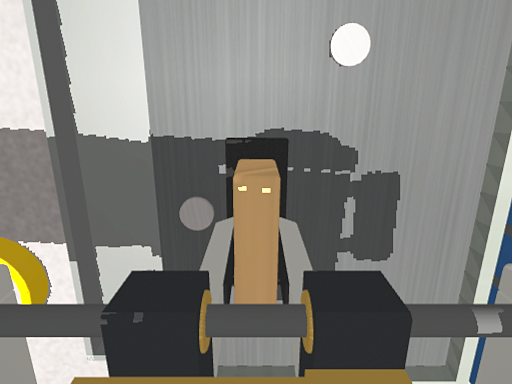

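A fast descent dipped to a 43 N transient, so I'll come down more gently from now on. Now push.

```bash
python3 -m jog '0 0 0 0 0 0.001 0.015;0 0 0 0 -0.01 0 0.015;0 0 0 0 -0.012 0 0.015;0 0 0 0 -0.012 0 0.015;0 0 0 0 -0.01 0 0.015'
python3 -m jog '0 0 0 0 -0.01 0 0.015;0 0 0 0 -0.008 0 0.015;0 0 0 0 -0.007 0 0.015;0 0 0 0 -0.006 0 0.015;0 0 0 0 0 0 0.015'
python3 - <<'E'
from h import *
s=st(); 
O=np.array([.5698,.032]); yaw=-.093; ex=np.array([np.cos(yaw),np.sin(yaw)]);ey=np.array([-ex[1],ex[0]]);p=s['position'][:2]-O; print('local',p@ex,p@ey)
snap('wrist','w29')
E
```

```text
clock: 53.0
position: [0.4859, 0.032, 0.0829]
eef_rot: [-0.0, 0.739, 0.674, -0.0]
contact_force: [-0.0, 0.1, -1.7]
grip_width: 0.0236
clock: 53.62
position: [0.4558, 0.0347, 0.0829]
eef_rot: [-0.0, 0.739, 0.674, -0.0]
contact_force: [0.1, -0.0, -3.1]
grip_width: 0.0237
t 53.625 pos [0.4558 0.0347 0.0829] q [-0.      0.7385  0.6742 -0.    ] F [ 0.1 -0.  -3.1] w 0.0237
local -0.11378992575991517 -0.007897298137810222
```

View pics/w29.png

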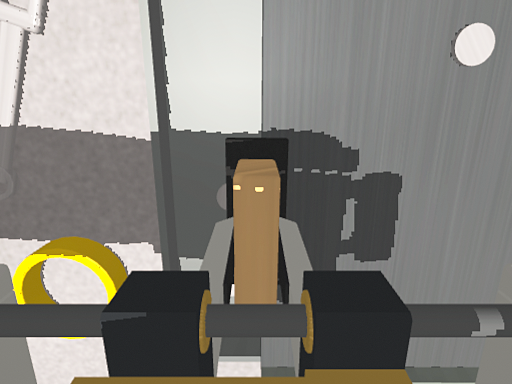

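The slug has dropped off the edge in front of the foot. Now lift and go to stroke 3 (left slug at lx 19, ly 105).

```bash
python3 -m jog '0 0 0 0 0.01 -0.02 0.015;0 0 0 0 0.01 -0.04 0.015;0 0 0 0.02 0.04 0 0.015;0 0 0 0.038 0.045 0 0.015;0 0 0 0.038 0.045 0 0.015'
python3 -m jog '0 0 0 0 0.025 0 0.015;0 0 0 0 0 0 0.015;0 0 0 0 0 0 0.015;0 0 0 0 0 0.02 0.015;0 0 0 0 0 0 0.015'
python3 - <<'E'
from h import *
s=st(); 
O=np.array([.5698,.032]); yaw=-.093; ex=np.array([np.cos(yaw),np.sin(yaw)]);ey=np.array([-ex[1],ex[0]]);p=s['position'][:2]-O; print('local',p@ex,p@ey)
snap('wrist','w30'); snap('side','s30'); snap('scene','c30')
a=cv2.imread('pics/s30.png');b=cv2.imread('pics/c30.png')
A=cv2.resize(a[130:270,180:330],None,fx=2.6,fy=2.6,interpolation=cv2.INTER_CUBIC)
B=cv2.resize(b[130:270,170:320],None,fx=2.6,fy=2.6,interpolation=cv2.INTER_CUBIC)
cv2.imwrite('pics/m30.png',np.hstack([A,B]))
E
```

```text
clock: 54.3
position: [0.6161, 0.1174, 0.1431]
eef_rot: [0.0, 0.739, 0.674, 0.0]
contact_force: [0.2, 0.1, -1.5]
grip_width: 0.0236
clock: 54.92
position: [0.6365, 0.1142, 0.12]
eef_rot: [-0.002, 0.739, 0.674, -0.002]
contact_force: [-0.4, -0.3, -2.0]
grip_width: 0.0239
t 54.925 pos [0.6365 0.1142 0.12  ] q [-0.0018  0.7386  0.6741 -0.002 ] F [-0.4 -0.3 -2. ] w 0.0239
local 0.05878082926102475 0.08800154454731503
```

View pics/w30.png

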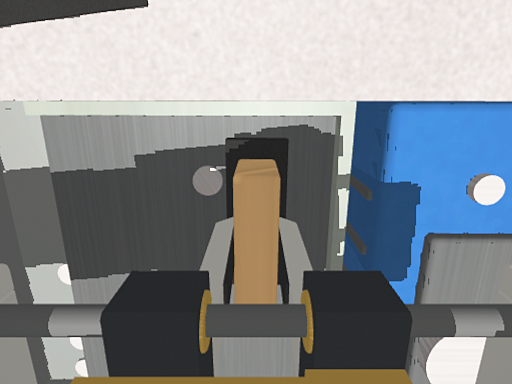

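View pics/m30.png

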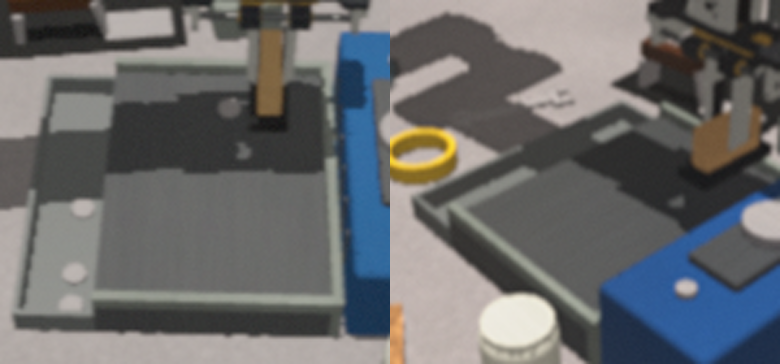

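Three slugs are in the trough (left panel: (82,208), (73,272), (70,303)). The last is at (230,107), just ahead of the foot. Lower gently and push.

```bash
python3 -m jog '0 0 0 0 0.002 0.015 0.015;0 0 0 0 0 0.012 0.015;0 0 0 0 0 0.006 0.015;0 0 0 0 0 0 0.015;0 0 0 0 0 0 0.015'
python3 -m jog '0 0 0 0 0 0.0015 0.015;0 0 0 0 0 0.0015 0.015;0 0 0 0 0 0 0.015;0 0 0 0 0 0 0.015;0 0 0 0 0 0 0.015'
```

```text
clock: 55.7
position: [0.6414, 0.1142, 0.0903]
eef_rot: [0.0, 0.739, 0.674, 0.0]
contact_force: [0.4, -0.0, -2.0]
grip_width: 0.0238
clock: 56.32
position: [0.6411, 0.1142, 0.0871]
eef_rot: [0.0, 0.739, 0.674, 0.0]
contact_force: [0.1, 0.2, -2.7]
grip_width: 0.0236
```

```bash
python3 -m jog '0 0 0 0 0 0.002 0.015;0 0 0 0 0 0.0018 0.015;0 0 0 0 0 0 0.015;0 0 0 0 0 0 0.015;0 0 0 0 0 0 0.015'
python3 -m jog '0 0 0 0 -0.01 0 0.015;0 0 0 0 -0.015 0 0.015;0 0 0 0 -0.015 0 0.015;0 0 0 0 -0.015 0 0.015;0 0 0 0 -0.015 0 0.015'
python3 -m jog '0 0 0 0 -0.015 0 0.015;0 0 0 0 -0.015 0 0.015;0 0 0 0 -0.012 0 0.015;0 0 0 0 -0.01 0 0.015;0 0 0 0 -0.01 0 0.015'
python3 -m jog '0 0 0 0 -0.01 0 0.015;0 0 0 0 -0.01 0 0.015;0 0 0 0 -0.01 0 0.015;0 0 0 0 -0.008 0 0.015;0 0 0 0 0 0 0.015'
python3 - <<'E'
from h import *
s=st(); 
O=np.array([.5698,.032]); yaw=-.093; ex=np.array([np.cos(yaw),np.sin(yaw)]);ey=np.array([-ex[1],ex[0]]);p=s['position'][:2]-O; print('local',p@ex,p@ey)
snap('wrist','w31')
E
```

```text
clock: 56.95
position: [0.6411, 0.1142, 0.0832]
eef_rot: [0.0, 0.739, 0.674, 0.0]
contact_force: [0.0, 1.0, -1.2]
grip_width: 0.0237
clock: 57.58
position: [0.5703, 0.1207, 0.0832]
eef_rot: [-0.0, 0.739, 0.674, -0.0]
contact_force: [0.3, -0.3, -2.2]
grip_width: 0.0238
clock: 58.2
position: [0.5091, 0.1262, 0.0833]
eef_rot: [0.0, 0.739, 0.674, 0.0]
contact_force: [0.2, -0.3, -2.1]
grip_width: 0.0239
clock: 58.82
position: [0.4712, 0.1297, 0.0831]
eef_rot: [-0.0, 0.738, 0.674, -0.0]
contact_force: [-0.1, -0.8, -1.9]
grip_width: 0.0239
t 58.825 pos [0.4712 0.1297 0.0831] q [-0.      0.7385  0.6743 -0.    ] F [-0.1 -0.8 -1.9] w 0.0239
local -0.1072194834585158 0.08814794382726454
```

View pics/w31.png

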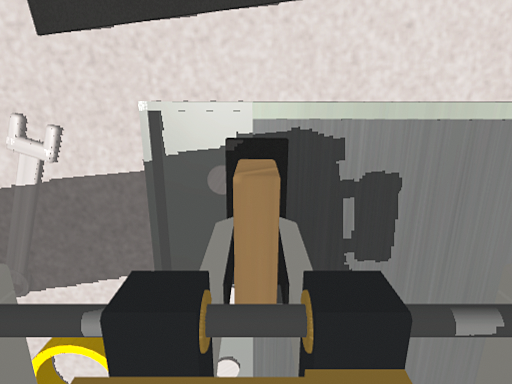

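```bash
python3 -m jog '0 0 0 0 -0.006 0 0.015;0 0 0 0 -0.004 0 0.015;0 0 0 0 0 0 0.015;0 0 0 0 0.015 -0.02 0.015;0 0 0 0 0.03 -0.04 0.015'
python3 -m jog '0 0 0 0 0.03 -0.04 0.015;0 0 0 0.02 0.03 -0.02 0.015;0 0 0 0.02 0.02 0 0.015;0 0 0 0 0 0 0.015;0 0 0 0 0 0 0.015'
python3 - <<'E'
from h import *
s=st(); 
snap('wrist','w32'); snap('side','s32'); snap('scene','c32')
a=cv2.imread('pics/s32.png');b=cv2.imread('pics/c32.png')
A=cv2.resize(a[130:270,180:330],None,fx=2.6,fy=2.6,interpolation=cv2.INTER_CUBIC)
B=cv2.resize(b[130:270,170:320],None,fx=2.6,fy=2.6,interpolation=cv2.INTER_CUBIC)
cv2.imwrite('pics/m32.png',np.hstack([A,B]))
E
```

```text
clock: 59.5
position: [0.5049, 0.1265, 0.1418]
eef_rot: [-0.002, 0.738, 0.674, -0.002]
contact_force: [1.0, 0.4, -1.3]
grip_width: 0.0237
clock: 60.12
position: [0.5891, 0.1587, 0.2024]
eef_rot: [-0.0, 0.738, 0.674, -0.001]
contact_force: [-0.1, -0.5, -2.3]
grip_width: 0.0234
t 60.125 pos [0.5891 0.1587 0.2024] q [-5.000e-04  7.385e-01  6.743e-01 -8.000e-04] F [-0.1 -0.5 -2.3] w 0.0234
```

View pics/m32.png

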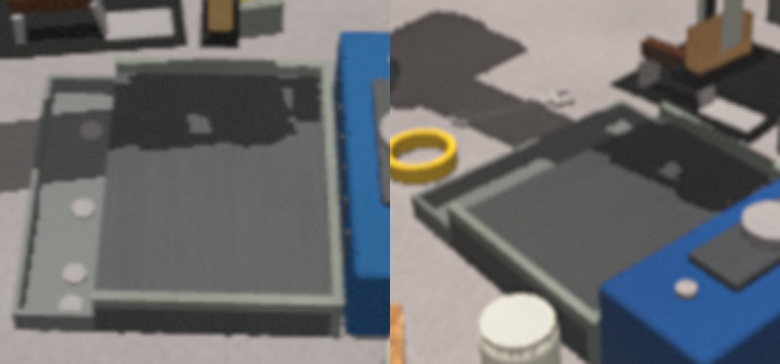

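View pics/w32.png

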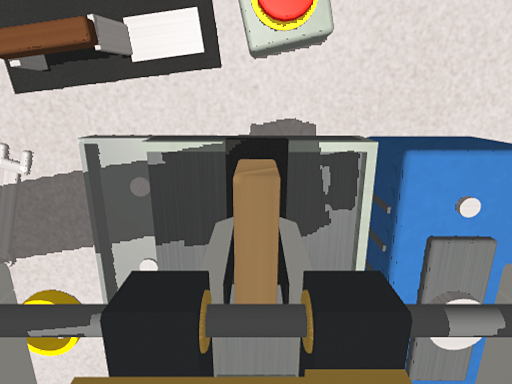

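All four slugs are in the trough and the bed is empty. Carry the scraper back to the mat, to (0.437, 0.435).

```bash
python3 -m jog '0 0 0 0.0435 -0.0295 0 0.015;0 0 0 0.0435 -0.0295 0 0.015;0 0 0 0.0435 -0.0295 0 0.015;0 0 0 0.0435 -0.0295 0 0.015;0 0 0 0.0435 -0.0295 0 0.015'
python3 -m jog '0 0 0 0.0435 -0.0295 0 0.015;0 0 0 0 0 0 0.015;0 0 0 0 0 0.04 0.015;0 0 0 0 0 0.04 0.015;0 0 0 0 0 0 0.015'
python3 - <<'E'
from h import *
s=st(); r=quat(s['eef_rot']).as_matrix();print(r.round(3)); snap('wrist','w33');snap('side','s33')
a=cv2.imread('pics/s33.png');cv2.imwrite('pics/s33c.png',cv2.resize(a[60:170,150:310],None,fx=4,fy=4,interpolation=cv2.INTER_CUBIC))
E
```

```text
clock: 60.9
position: [0.4616, 0.3899, 0.2033]
eef_rot: [0.0, 0.739, 0.674, 0.0]
contact_force: [0.2, 1.0, -2.2]
grip_width: 0.0239
clock: 61.52
position: [0.4355, 0.4322, 0.1195]
eef_rot: [-0.0, 0.739, 0.674, -0.004]
contact_force: [0.2, 0.3, -2.2]
grip_width: 0.0237
t 61.525 pos [0.4355 0.4322 0.1195] q [-4.000e-04  7.390e-01  6.737e-01 -4.000e-03] F [ 0.2  0.3 -2.2] w 0.0237
[[ 0.092  0.996 -0.007]
 [ 0.996 -0.092 -0.005]
 [-0.005 -0.006 -1.   ]]
```

View pics/s33c.png

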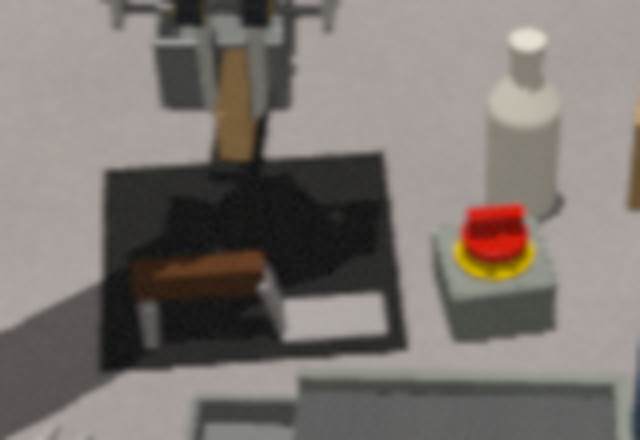

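The scraper is over the free part of the mat, clear of the spatula. Lower gently until it touches.

```bash
python3 -m jog '0 0 0 0 0 0.035 0.015;0 0 0 0 0 0.025 0.015;0 0 0 0 0 0.01 0.015;0 0 0 0 0 0.004 0.015;0 0 0 0 0 0 0.015'
python3 -m jog '0 0 0 0 0 0 0.015;0 0 0 0 0 0.001 0.015;0 0 0 0 0 0.001 0.015;0 0 0 0 0 0 0.015;0 0 0 0 0 0 0.015'
```

```text
clock: 62.25
position: [0.4383, 0.4355, 0.0506]
eef_rot: [0.0, 0.739, 0.674, 0.001]
contact_force: [-1.0, -0.7, -0.9]
grip_width: 0.0234
clock: 62.88
position: [0.4374, 0.435, 0.0471]
eef_rot: [-0.0, 0.739, 0.674, -0.0]
contact_force: [0.2, 0.5, -1.6]
grip_width: 0.0238
```

```bash
python3 -m jog '0 0 0 0 0 0.002 0.015;0 0 0 0 0 0.002 0.015;0 0 0 0 0 0.0015 0.015;0 0 0 0 0 0 0.015;0 0 0 0 0 0 0.015'
python3 -m jog '0 0 0 0 0 0.0007 0.015;0 0 0 0 0 0.0007 0.015;0 0 0 0 0 0 0.015;0 0 0 0 0 0 0.015;0 0 0 0 0 0 0.015'
```

```text
clock: 63.5
position: [0.4374, 0.435, 0.0417]
eef_rot: [0.0, 0.739, 0.674, 0.0]
contact_force: [0.8, -0.3, -1.6]
grip_width: 0.0237
clock: 64.12
position: [0.4374, 0.435, 0.0403]
eef_rot: [0.0, 0.739, 0.674, 0.0]
contact_force: [-0.6, 0.5, -1.1]
grip_width: 0.0241
```

```bash
python3 -m jog '0 0 0 0 0 0.0007 0.015;0 0 0 0 0 0.0007 0.015;0 0 0 0 0 0 0.015;0 0 0 0 0 0 0.015;0 0 0 0 0 0 0.015'
```

```text
clock: 64.75
position: [0.4375, 0.4351, 0.04]
eef_rot: [0.0, 0.739, 0.674, -0.0]
contact_force: [-2.3, -2.2, 6.1]
grip_width: 0.0238
```

Touching (+6 N). Release and rise.

```bash
python3 -m jog '0 0 0 0 0 -0.0007 0.025;0 0 0 0 0 0 0.03;0 0 0 0 0 0 0.04;0 0 0 0 0 0 0.05;0 0 0 0 0 0 0.05' 20
python3 -m jog '0 0 0 0 0 -0.02 0.05;0 0 0 0 0 -0.05 0.05;0 0 0 0 0 -0.05 0.05;0 0 0 0 0 -0.04 0.05;0 0 0 0 0 0 0.05'
python3 - <<'E'
from h import *
s=st(); r=quat(s['eef_rot']).as_matrix();print(r.round(3)); snap('wrist','w34');snap('scene','c34')
E
```

```text
clock: 65.38
position: [0.4374, 0.435, 0.0395]
eef_rot: [0.0, 0.739, 0.674, -0.0]
contact_force: [1.0, -0.3, 0.5]
grip_width: 0.05
clock: 66.0
position: [0.4396, 0.4366, 0.2057]
eef_rot: [0.001, 0.738, 0.674, 0.005]
contact_force: [0.6, 1.1, -0.6]
grip_width: 0.0502
t 66.0 pos [0.4396 0.4366 0.2057] q [7.000e-04 7.385e-01 6.742e-01 5.000e-03] F [ 0.6  1.1 -0.6] w 0.0502
[[ 0.091  0.996  0.008]
 [ 0.996 -0.091  0.006]
 [ 0.006  0.008 -1.   ]]
```

View pics/w34.png

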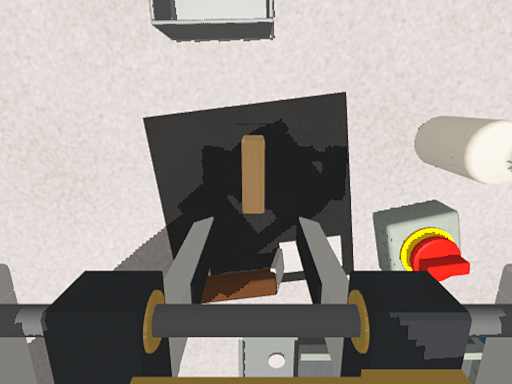

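View pics/c34.png

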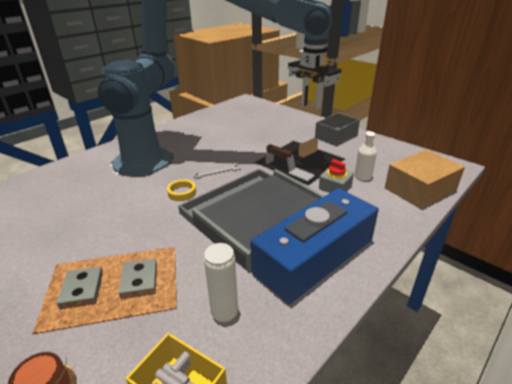

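Both tools stand on the mat. Finally the stop button: turn the tool to about 181°, which leaves room for about 63° clockwise, and move over the rib.

```bash
python3 -m jog '0 0 -0.168 0 0 0 0.04;0 0 -0.168 0 0 0 0.04;0 0 -0.168 0 0 0 0.04;0 0 -0.168 0 0 0 0.04;0 0 -0.168 0 0 0 0.04'
python3 -m jog '0 0 -0.168 0 0 0 0.04;0 0 -0.168 0 0 0 0.04;0 0 -0.168 0 0 0 0.04;0 0 -0.168 0 0 0 0.04;0 0 -0.168 0 0 0 0.04'
python3 -m jog '0 0 0 -0.047 -0.028 0 0.04;0 0 0 -0.047 -0.028 0 0.04;0 0 0 -0.047 -0.028 0 0.04;0 0 0 -0.047 -0.028 0 0.04;0 0 0 0 0 0 0.04'
python3 - <<'E'
from h import *
s=st(); r=quat(s['eef_rot']).as_matrix();print(r.round(3),np.degrees(np.arctan2(r[1,0],r[0,0]))); print(s['joint_positions'].round(2)); snap('wrist','w35'); snap('side','s35')
a=cv2.imread('pics/s35.png');cv2.imwrite('pics/s35c.png',cv2.resize(a[60:170,190:330],None,fx=4,fy=4,interpolation=cv2.INTER_CUBIC))
E
```

```text
clock: 66.72
position: [0.4363, 0.4342, 0.1971]
eef_rot: [-0.001, 0.397, 0.918, -0.002]
contact_force: [0.4, -0.7, 0.1]
grip_width: 0.0402
clock: 67.35
position: [0.4363, 0.4342, 0.1971]
eef_rot: [-0.002, -0.012, 1.0, -0.001]
contact_force: [0.8, -0.3, -0.2]
grip_width: 0.0397
clock: 67.97
position: [0.6289, 0.3235, 0.1966]
eef_rot: [-0.002, -0.007, 1.0, -0.001]
contact_force: [-0.2, 1.0, -0.4]
grip_width: 0.04
t 67.975 pos [0.6289 0.3235 0.1966] q [-1.8e-03 -6.9e-03  1.0e+00 -7.0e-04] F [-0.2  1.  -0.4] w 0.04
[[-1.    -0.014 -0.004]
 [-0.014  1.    -0.002]
 [ 0.004 -0.001 -1.   ]] -179.21323297731146
[ 0.32  0.39  1.41 -0.    1.35 -1.27]
```

View pics/w35.png

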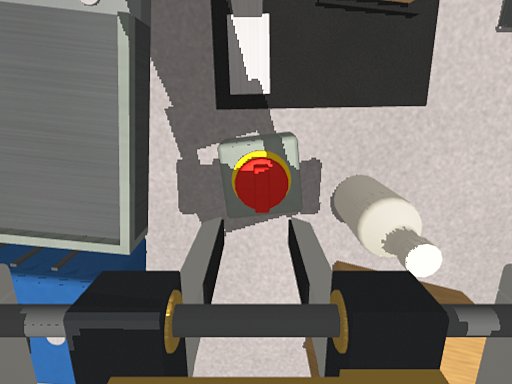

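The rib shows at (262,185), aligned and about 4 mm right of the jaw centre. Correct and lower.

```bash
python3 -m jog '0 0 0 0 0.0045 0.03 0.04;0 0 0 0 0 0.04 0.04;0 0 0 0 0 0.025 0.04;0 0 0 0 0 0 0.04;0 0 0 0 0 0 0.04'
python3 - <<'E'
from h import *
s=st(); snap('wrist','w36')
E
```

```text
clock: 68.7
position: [0.6271, 0.3319, 0.1058]
eef_rot: [0.001, -0.01, 1.0, 0.0]
contact_force: [0.5, 0.4, 1.1]
grip_width: 0.04
t 68.7 pos [0.6271 0.3319 0.1058] q [ 6.0e-04 -9.7e-03  1.0e+00  3.0e-04] F [0.5 0.4 1.1] w 0.04
```

View pics/w36.png

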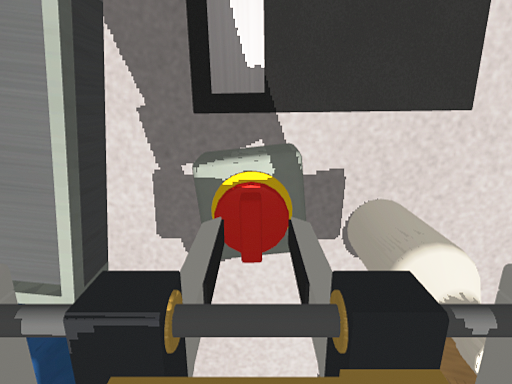

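```bash
python3 -m jog '0 0 0 -0.0025 -0.0035 0.008 0.04;0 0 0 0 0 0.006 0.04;0 0 0 0 0 0.004 0.04;0 0 0 0 0 0.002 0.04;0 0 0 0 0 0 0.04'
python3 - <<'E'
from h import *
s=st(); snap('wrist','w37')
E
```

```text
clock: 69.38
position: [0.6298, 0.3275, 0.0843]
eef_rot: [-0.0, -0.009, 1.0, -0.0]
contact_force: [0.3, -0.0, 0.0]
grip_width: 0.0402
t 69.375 pos [0.6298 0.3275 0.0843] q [-2.0e-04 -9.1e-03  1.0e+00 -0.0e+00] F [ 0.3 -0.   0. ] w 0.0402
```

View pics/w37.png

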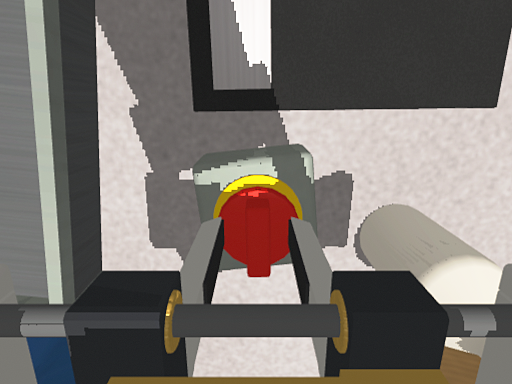

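The rib is centred between the jaws. Grip it and turn clockwise (positive about the tool's downward z).

```bash
python3 -m jog '0 0 0 0 0 0 0.025;0 0 0 0 0 0 0.015;0 0 0 0 0 0 0.008;0 0 0 0 0 0 0.008;0 0 0 0 0 0 0.008' 25
python3 -m jog '0 0 0.08 0 0 0 0.008;0 0 0.12 0 0 0 0.008;0 0 0.12 0 0 0 0.008;0 0 0.12 0 0 0 0.008;0 0 0 0 0 0 0.008'
python3 -m jog '0 0 0.12 0 0 0 0.008;0 0 0.12 0 0 0 0.008;0 0 0.12 0 0 0 0.008;0 0 0.12 0 0 0 0.008;0 0 0 0 0 0 0.008'
python3 - <<'E'
from h import *
s=st(); print(s['ft_torque'].round(2),s['joint_positions'].round(2));r=quat(s['eef_rot']).as_matrix();print(np.degrees(np.arctan2(r[1,0],r[0,0])));snap('wrist','w38')
E
```

```text
clock: 70.05
position: [0.6299, 0.3284, 0.0848]
eef_rot: [0.0, -0.009, 1.0, 0.001]
contact_force: [0.6, 6.0, -0.7]
grip_width: 0.0137
clock: 70.68
position: [0.6299, 0.3285, 0.0848]
eef_rot: [0.0, 0.21, 0.978, 0.001]
contact_force: [0.9, 5.9, -0.2]
grip_width: 0.0136
clock: 71.3
position: [0.63, 0.3286, 0.0848]
eef_rot: [-0.0, 0.436, 0.9, 0.001]
contact_force: [0.6, 6.5, -0.8]
grip_width: 0.014
t 71.3 pos [0.63   0.3286 0.0848] q [-1.000e-04  4.361e-01  8.999e-01  1.100e-03] F [ 0.6  6.5 -0.8] w 0.014
[ 1.15 -0.25 -0.05] [ 0.32  0.51  1.47  0.    1.17 -0.35]
128.28435695836365
```

View pics/w38.png

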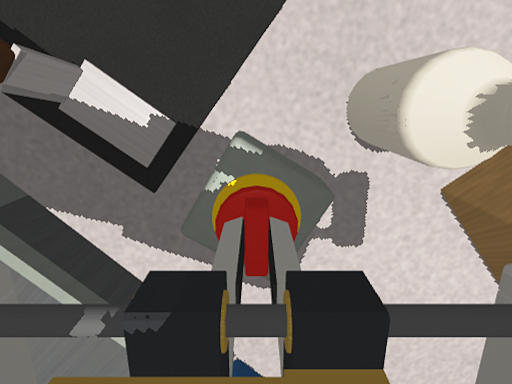

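Turned 0.92 rad so far and the head is following the fingers. Continue to the stop while watching the torque.

```bash
python3 -m jog '0 0 0.08 0 0 0 0.008;0 0 0.06 0 0 0 0.008;0 0 0.03 0 0 0 0.008;0 0 0 0 0 0 0.008;0 0 0 0 0 0 0.008'
python3 - <<'E'
from h import *
s=st(); print(s['ft_torque'].round(3));r=quat(s['eef_rot']).as_matrix();print(np.degrees(np.arctan2(r[1,0],r[0,0])))
E
python3 -m jog '0 0 0.04 0 0 0 0.008;0 0 0.03 0 0 0 0.008;0 0 0 0 0 0 0.008;0 0 0 0 0 0 0.008;0 0 0 0 0 0 0.008'
python3 - <<'E'
from h import *
s=st(); print(s['ft_torque'].round(3),s['contact_force'].round(2));r=quat(s['eef_rot']).as_matrix();print(np.degrees(np.arctan2(r[1,0],r[0,0])))
E
```

```text
clock: 71.97
position: [0.63, 0.3286, 0.0848]
eef_rot: [-0.0, 0.511, 0.86, 0.001]
contact_force: [1.2, 6.0, -1.5]
grip_width: 0.0138
t 71.975 pos [0.63   0.3286 0.0848] q [-2.000e-04  5.106e-01  8.598e-01  1.200e-03] F [ 1.2  6.  -1.5] w 0.0138
[ 1.156 -0.272  0.024]
118.58622840219836
clock: 72.6
position: [0.63, 0.3286, 0.0848]
eef_rot: [-0.0, 0.54, 0.842, 0.001]
contact_force: [0.7, 6.2, -0.5]
grip_width: 0.0142
t 72.6 pos [0.63   0.3286 0.0848] q [-1.000e-04  5.397e-01  8.418e-01  1.000e-03] F [ 0.7  6.2 -0.5] w 0.0142
[ 1.208 -0.225  0.467] [ 0.75  6.22 -0.46]
114.67124681244364
```

The torque jumped to 0.47 N m, so the head is on its stop (about 1.16 rad turned, plus the initial offset). Ease off, release, rise clear.

```bash
python3 -m jog '0 0 -0.02 0 0 0 0.008;0 0 0 0 0 0 0.02;0 0 0 0 0 0 0.035;0 0 0 0 0 0 0.04;0 0 0 0 0 0 0.04'
python3 -m jog '0 0 0 0 0 -0.02 0.04;0 0 0 0 0 -0.04 0.04;0 0 0 0 0 -0.05 0.04;0 0 0 0 0 -0.05 0.04;0 0 0 0 0 0 0.04'
python3 - <<'E'
from h import *
s=st(); r=quat(s['eef_rot']).as_matrix();print(r.round(3))
snap('wrist','w39')
E
```

```text
clock: 73.22
position: [0.6299, 0.3272, 0.0845]
eef_rot: [0.0, 0.532, 0.847, -0.0]
contact_force: [0.1, -0.7, 0.2]
grip_width: 0.0399
clock: 73.85
position: [0.6326, 0.3285, 0.2531]
eef_rot: [0.004, 0.532, 0.847, 0.005]
contact_force: [0.0, -0.3, -0.1]
grip_width: 0.0395
t 73.85 pos [0.6326 0.3285 0.2531] q [0.004  0.5319 0.8468 0.0049] F [ 0.  -0.3 -0.1] w 0.0395
[[-0.434  0.901  0.012]
 [ 0.901  0.434  0.004]
 [-0.002  0.013 -1.   ]]
```

View pics/w39.png

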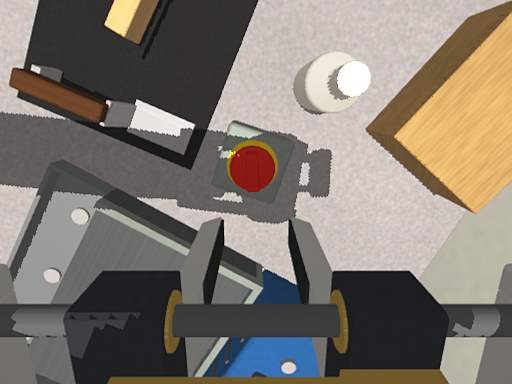

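The rib now lies along the turned tool. I'll back away and take final views from both fixed cameras.

```bash
python3 -m jog '0 0 0 0 -0.05 -0.04 0.04;0 0 0 0 -0.05 -0.04 0.04;0 0 0 0 -0.05 0 0.04;0 0 0 0 0 0 0.04;0 0 0 0 0 0 0.04'
python3 - <<'E'
from h import *
s=st(); c=snap('side','s40'); d=snap('scene','c40'); snap('wrist','w40')
a=cv2.imread('pics/s40.png');b=cv2.imread('pics/c40.png')
A=cv2.resize(a[60:384,150:350],None,fx=1.8,fy=1.8,interpolation=cv2.INTER_CUBIC)
B=cv2.resize(b[90:350,30:390],None,fx=1.2,fy=1.2,interpolation=cv2.INTER_CUBIC)
H=np.zeros((583,800,3),np.uint8); H[:A.shape[0],:A.shape[1]]=A[:583]; H[:B.shape[0],362:362+B.shape[1]]=B
cv2.imwrite('pics/m40.png',H)
cv2.imwrite('pics/s40b.png',cv2.resize(a[60:160,165:305],None,fx=5,fy=5,interpolation=cv2.INTER_CUBIC))
E
```

```text
clock: 74.53
position: [0.4969, 0.2634, 0.3219]
eef_rot: [-0.0, 0.532, 0.847, -0.0]
contact_force: [0.9, 0.3, 0.2]
grip_width: 0.0399
t 74.525 pos [0.4969 0.2634 0.3219] q [-3.000e-04  5.320e-01  8.467e-01 -4.000e-04] F [0.9 0.3 0.2] w 0.0399
```

View pics/m40.png

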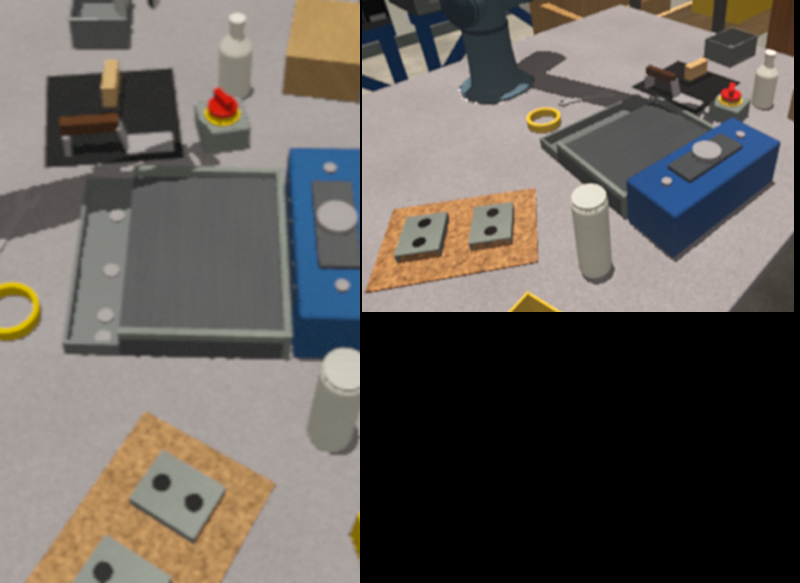

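View pics/s40b.png

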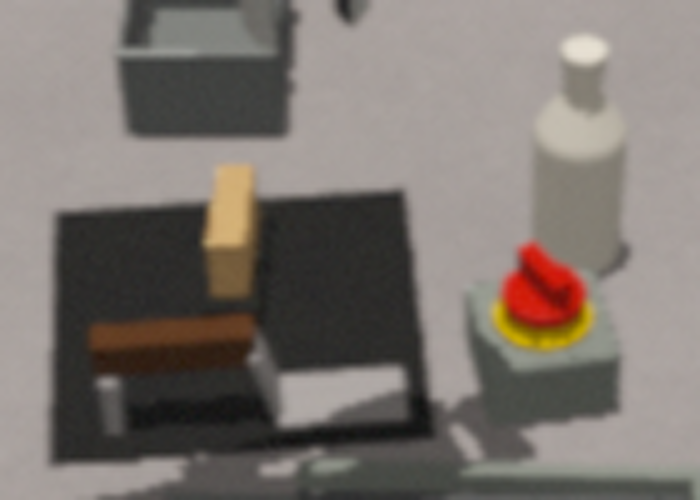

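View pics/w40.png

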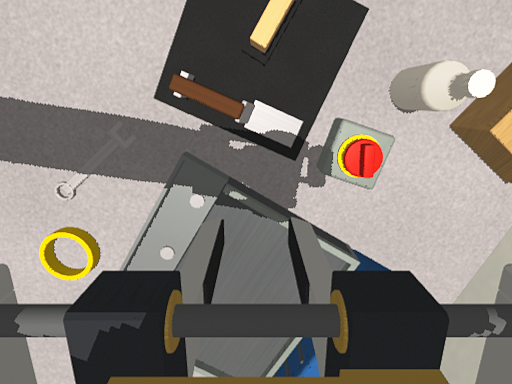

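Run:
```python
from h import *
c=load('s40'); g=lambda u,v,z: onz(c,165+u/5,60+v/5,z)
a,b=g(528,252,.094),g(570,293,.094); v=b-a; print('rib yaw',np.degrees(np.arctan2(v[1],v[0])),np.linalg.norm(v),'box yaw 7.4')
s=[g(*p,.061) for p in [(220,166),(255,166),(241,247),(205,240)]]; print('scraper',np.mean(s,0).round(3))
h=[g(*p,.071) for p in [(90,325),(252,316),(255,340),(92,352)]]; print('handle',np.mean(h,0).round(3)) 
d=load('c40'); M=np.array([.4364,.3896])
for n,pts in [('B',[(404,214),(448,213),(437,257),(395,260)]),('A',[(477,205),(514,203),(510,244),(470,248)])]:
    P=np.mean([onz(d,30+(u-362)/1.2,90+v/1.2,.026) for u,v in pts],0)[:2]-[.480,-.380]; print(n,(P@[.814,-.581]).round(3),(P@[.581,.814]).round(3))
f=lambda u,v: onz(c,150+u/1.8,60+v/1.8,.008)
O=np.array([.5698,.032]); yaw=-.093; ex=np.array([np.cos(yaw),np.sin(yaw)]);ey=np.array([-ex[1],ex[0]])
for p in [(117,215),(111,270),(105,315),(103,337)]: q=f(*p)[:2]-O; print('slug trough xy',(q@ex+.142).round(3),(q@ey).round(3))
```

```text
rib yaw -60.209797715420386 0.04425738353684815 box yaw 7.4
scraper [0.439 0.435 0.061]
handle [0.405 0.306 0.071]
B 0.009 -0.061
A 0.009 0.069
slug trough xy 0.008 0.103
slug trough xy 0.008 -0.008
slug trough xy 0.006 -0.091
slug trough xy 0.007 -0.129
```

All the checks agree. Rib-to-box angle is about 68° (1.18 rad), the slugs are centred in the trough, the tools are on the mat and the covers are on the board. Handing in.

```bash
python3 -c "
from rig import workorder
print(workorder.hand_in())"
```

```text
the job is handed in; nothing more can be done
None
```

I did every step and handed the job in at about 75 s of the 210 s allowed. No verdict was reported.

**What I did**
- **Button press:** I pressed the button down with about 15 N and it sprang back. The first try came down beside the rib without touching it, so I corrected by 15 mm and pressed again.
- **Covers:** I carried both covers to the cork board on the spatula and set them down side by side.
- **Slugs:** I scraped all four slugs into the trough in three strokes.
- **Tools and reset:** I stood both tools back on the mat, then turned the button head clockwise until the torque rose to 0.47 N m at its stop.

**Last checks**
- **Covers:** they lie flat at about (+9, -61) and (+9, +69) mm on the board. The last scene view puts them up to 9 mm from where the wrist camera did, well within limits either way.
- **Slugs:** all four are near the middle of the trough, and the bed is empty.
- **Tools:** both stand upright on the mat.
- **Button head:** the camera gives about 1.18 rad. The fingers turned it about 1.16 rad from its small starting angle.
- **Spray can and oil bottle:** no shift visible in the final pictures.

**Irregularity:** while lowering the scraper onto the bed for the second stroke, it hit with a brief 43 N at the wrist. That is below the 120 N wrist limit, and I lowered it more slowly afterwards.

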